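# Reset the stop collar of the tube inspection stand and lay the tube in

## Robot

A 6-joint arm with a two-finger parallel gripper is mounted at the origin on a cart in front of the work surface, level with it; the furniture and walls round the work are solid. World frame = base frame: x ahead of the robot, y to its left, z up, the work surface at z = 0. Lengths are in mm, angles in rad, forces in N, time in s.
With the tool pointing down it reaches from about 275 to 1000 mm from the base axis. Payload 8.4 kg.
Tool frame: the origin (TCP) lies on the centre line of the jaws, within the pads' length; the fingertips stand 22 mm ahead of it and the grasp point (between the pads) lies 3 mm ahead of it; z points along the fingers, y is the direction in which the jaws open and shut (so a half turn about z gives the same grasp; the last joint's range is limited). The gripper opens to 85 mm and grips with 20 to 120 N. Pads are 22 mm wide; open, the fingers measure 114 mm over their backs; the gripper's body (76 mm by 85 mm) begins 54 mm behind the grasp point. The pads swing forward as they close: fully open they stand 13 mm farther back than shut.
Start: joints at [1.123, 0.353, 1.633, -0, 1.155, -0.002], TCP at [269.486, 563.919, 253.281] pointing down, gripper open.
Joint ranges: [-2.63, 2.63], [-0.92, 2.1], [0.06, 2.66], [-1.3, 4.44], [0, 2.69], [-3.02, 3.02]. Speed limits (rad/s): [2.22, 2.22, 2.79, 3.14, 3.14, 3.14].

## Interface

Orientations are given as [roll, pitch, yaw] about the fixed x, y, z axes, in that order (R = Rz(yaw) Ry(pitch) Rx(roll)).
In Python, from rig import r gives the robot as it stands.
- The arm moves only by the tool carry_out, never from a script. Its argument "rows" is text: rows parted by semicolons, each of 5 numbers parted by spaces: the opening, from 0 (shut) to 1 (fully open), then the shift along the tool's x, y, z in units of 30 mm (1.0 is 30 mm), then the turn about the tool's z in units of 8 degrees (1.0 is 8 degrees). A call has 1 to 12 rows; each row shifts and turns the commanded pose from where the row before left it, along the tool's axes as they then stand; what a row does not reach is not made up. A row lasts 1/8 s, in which the tool goes at most 62.5 mm and 10.7 degrees, less where a joint would pass 70% of its speed; a pose out of reach is approached as far as the arm can. A call is refused whole if a number of a shift passes 1 or a number of a turn 1, either way. A call with a gripper value outside its range is refused whole. The fingers move at their own pace and stop on an object; "newtons" is the grip in N (left out, the last holds). Time passes only in rows, so rows that do not move let the fingers close. It gives the time, the measured TCP pose, the force and the opening at its end, in the units of the state.
- r.sense(): the state, without advancing time (a new reading comes with each control period).
- r.grab_frame(name): name is "side" or "top"; returns the picture (480x640x3 uint8, blue, green, red); there is no depth.
- r.get_calibration(name): a dict with "intrinsics" (3x3 intrinsics, pixels), "position" and "rotation" of the camera in the world. Camera axes: x right, y up, looking along -z (the intrinsics and any distortion apply to the point x, -y, -z); pixel columns grow to the right and rows downward; lengths in mm; the calibration is good to about 2 mm. A picture is of the moment at which its call begins. get_calibration takes no time and is no camera call.
- r.sign_off(): hands the job in, once; it reports no verdict.
The state is a dict: "clock": time; "qpos": joint angles; "qvel": joint speeds; "joint_efforts": joint torques, N m; "eef_pos": TCP position; "tcp_rot": TCP orientation; "contact_force": force on the tool from outside, world axes, zero at the start; "wrist_torque": the same for the moment, N m; "opening": opening from 0.0 (shut) to 1.0 (fully open).
Only numpy, scipy, OpenCV 4.12 (cv2) and the standard library are available. Lean on these libraries where they do the work, as an engineer would, in place of code of your own. Each camera call takes 0.05 s, during which the arm holds its last target.

## Task

On the sloping tube stand, unscrew the black thumb screw on the steel stop collar until the collar is free, slide the collar up the rod until its yellow pointer is level with the red marker, and screw it fully tight again there. Then take the red-capped sample tube from the blue rest and lay it in the stand's two grey V supports, cap end uphill and its rounded end touching the collar's blue stop pad, and let go. Leave the red marker, the bottles and the dish where they are.

Things in the scene. Friction and masses are not known exactly. Their poses are not given: they have to be found in the camera images.
- deck: White sloping deck (255 x 180 x 8 mm) of the fixed tube stand. Origin on its top at the lower edge; x uphill (away from the robot), 30 deg above level; y level, to the left; z normal to the deck, leaning to the robot. Covers x 0..255, y -105..75 mm. 14 mm steel rod along x at y -38, axis at z 36, between posts 46 mm high at x 16 and 150. Scale bar at y -83, 8 mm high. The space above is free.
- stop (a joint): Place of the steel stop collar (ring 36 mm in diameter, 22 mm long) on the rod, m, 0 to 0.080, growing uphill; its middle is at deck x = 45 mm + this. A fully tight screw holds it against about 30 N; loose, it slides with about 2.5 N friction and stays where left. The screw and its knob ride on the collar, so it can be slid by the knob.
- screw (a joint): Turn of the black thumb screw (set screw of the collar), rad: 0 = fully tight, 1.6 = fully out (end stops). Grows counter-clockwise seen from above (right-hand about deck +z). Collar is free from about 0.85; below 0.35 it is tight. The knob rises 3 mm per rad. Turning takes up to 0.25 N m (tightening); it stays where it is left.
- screw_top (a point): Centre of the top face of the screw's black knurled knob: 28 mm in diameter, 26 mm high, axis along deck z. When tight, the collar's 16 mm boss ends 31 mm below this point, the collar's ring 34 mm below. A white line from the centre shows the turn. This frame turns with the knob.
- stop_pointer (a point): Tip of the yellow pointer (4 mm wide) on the collar's right side (deck -y), in the middle of the collar's length. Axes as the deck's.
- marker_tip (a point): Tip of the red marker that stands on the scale bar to the right of the collar (block 14 x 22 x 18 mm with a 3 mm wide finger that points to the collar). The collar is set when stop_pointer and marker_tip have the same deck x. It slides if pushed; leave it alone. Axes as the deck's.
- stop_face (a point): Centre of the uphill face of the blue stop pad (14 mm wide, 22 mm high, 8 mm thick) on the end of the collar's arm, 30 mm uphill of the collar's middle and 75 mm to its left, on the line of the tube's axis. The tube's rounded end is to touch it. Axes as the deck's.
- tube_seat (a point): Fixed point on the axis of a tube lying in the stand's two grey V supports, midway between them: deck x 172.5, y 37, z 36 mm. The supports are 6 mm thick, their middles 22.5 mm downhill and uphill of it: a 39 mm gap for the fingers, with the deck 36 mm below the axis. They reach at most 4 mm above the axis and 18 mm to either side. Axes as the deck's.
- sample_tube: Capped sample tube, 104 mm long, 20 g: clear body 16 mm in diameter, red cap 20 mm in diameter on the last 16 mm. Origin: centre of the rounded end; z along the tube towards the cap. At the start it lies level in the blue rest with the cap away from the robot.
- tube_rest: Fixed blue rest, base 90 x 50 x 6 mm, origin at the centre of its underside on the worktop, x along the tube. Two V supports, 6 mm thick, at x = -33 and +33 mm carry the tube with its axis 32 mm above the worktop; the rounded end of the tube is at x = -45 mm, the cap beyond +43 mm. Between the supports fingers can reach to 8 mm above the worktop.
- yellow_cap_bottle: Bystander: white reagent bottle with yellow cap, 43 mm in diameter, 84 mm high, origin at the centre of its underside, z up.
- green_cap_bottle: Bystander: white reagent bottle with green cap, 43 mm in diameter, 84 mm high, origin at the centre of its underside, z up.
- dish: Bystander: clear round dish, 92 mm in diameter, 16 mm high, origin at the centre of its underside, z up.

How it is judged (in metres and radians):
On the way, in this order (a step that is already met when the one before it is completed fails the run):
1. the thumb screw is loosened (turned at least 0.9 rad) with the collar still within 10 mm of where it stood (value of joint screw above 0.9 rad and distance of stop_pointer from where it was at the start of the episode below 0.01 m), for 0.1 s.
2. the loose collar is slid until its pointer is within 5 mm of level with the red marker (x of stop_pointer in the frame of marker_tip between -0.005 and 0.005 m and value of joint screw above 0.6 rad), for 0.1 s.
3. the screw is tight (below 0.35 rad) with the pointer still within 5 mm of level with the marker (x of stop_pointer in the frame of marker_tip between -0.005 and 0.005 m and value of joint screw below 0.35 rad), for 0.2 s.
4. the tube lies in the two V supports, cap uphill, its rounded end within 5 mm of the stop pad (angle between the z axis of sample_tube and the x axis of deck, either way round below 0.12 rad and x of sample_tube in the frame of stop_face between -0.004 and 0.005 m and x of sample_tube in the frame of tube_seat below -0.01 m and y of sample_tube in the frame of tube_seat between -0.005 and 0.005 m and z of sample_tube in the frame of tube_seat between -0.005 and 0.005 m and angle between sample_tube's own z axis and vertical below 1.3 rad), for 0.2 s.
At the end, for the whole second after the job is handed in: The screw is tight (below 0.35 rad), the collar's pointer is within 5 mm of level with the red marker, and the tube lies still in the two V supports, cap uphill, parallel to the slope within 7 degrees, on the supports' axis within 5 mm, with its rounded end within 5 mm of the blue stop pad (all of step 3 and all of step 4 and linear speed of sample_tube below 0.02 m/s); the robot touches nothing.
It fails at once if the red marker is pushed more than 6 mm (distance of marker_tip from where it was at the start of the episode above 0.006 m).
It fails at once if the yellow-capped bottle is moved more than 30 mm or tipped (distance of yellow_cap_bottle from where it was at the start of the episode above 0.03 m or angle between yellow_cap_bottle's own z axis and vertical above 0.4 rad).
It fails at once if the green-capped bottle is moved more than 30 mm or tipped (distance of green_cap_bottle from where it was at the start of the episode above 0.03 m or angle between green_cap_bottle's own z axis and vertical above 0.4 rad).
It fails at once if the dish is moved more than 30 mm or tipped (distance of dish from where it was at the start of the episode above 0.03 m or angle between dish's own z axis and vertical above 0.4 rad).
It also fails if it takes over 58 s, if anything falls off the work surface, if the arm or the gripper's body presses on something with over 40 N, if the wrist force passes 120 N, or if a joint passes its speed limit or range.

## Working session

There is one attempt and no reset: what is moved stays moved. The work goes in short steps, Python scripts to look and compute and a tool call to move; the robot and the scene stay as the last step left them, time stands still between calls to the robot, and variables do not carry over. Pictures are saved under pics/ and viewed, and the job is handed in when it is done.

Besides the shell and the picture viewer there is one more tool, called as name(argument=value, ...), one argument or row to a line, values as JSON. carry_out: Moves the arm, as the interface text tells. Its arguments: {"type":"object","properties":{"rows":{"type":"string"},"newtons":{"type":"number"}},"required":["rows"]}

```bash
ls; mkdir -p pics; python3 - <<'E'
from rig import r
import cv2
for n in("side","top"):
    f=r.grab_frame(n); cv2.imwrite(f"pics/{n}0.png",f); c=r.get_calibration(n); print(n,c)
print(r.sense())
E
```

```text
pics
side {'intrinsics': array([[623.18906887,   0.        , 316.4429739 ],
       [  0.        , 623.18906887, 246.55184692],
       [  0.        ,   0.        ,   1.        ]]), 'position': array([ 413.03835826, 1105.63227562,  839.85342186]), 'rotation': array([ 0.93621486, -0.01802524, -2.99205561])}
top {'intrinsics': array([[595.03527408,   0.        , 323.49410452],
       [  0.        , 595.03527408, 240.81021049],
       [  0.        ,   0.        ,   1.        ]]), 'position': array([ 371.82593649,  164.96239064, 1218.4133535 ]), 'rotation': array([ 0.17643975, -0.00214771, -1.58357996])}
{'clock': 0.1, 'qpos': array([ 1.12260614e+00,  3.53612147e-01,  1.63403486e+00,  3.91026192e-06,
        1.15520392e+00, -2.39011489e-03]), 'qvel': array([-0.00024482, -0.00163153, -0.00258487,  0.00150174, -0.00169335,
        0.00045702]), 'joint_efforts': array([ 1.24127233e-03, -6.06364059e+01, -3.42817354e+01,  1.60976920e-04,
        3.88706481e-03, -1.87382841e-05]), 'eef_pos': array([269.31252998, 563.56939084, 252.62662257]), 'tcp_rot': array([-3.14033439e+00, -6.58283079e-06,  2.69579100e+00]), 'contact_force': array([ 0.15455447,  0.28223575, -0.2728274 ]), 'wrist_torque': array([-0.00400213,  0.01495899,  0.03222781]), 'opening': 1.0008693658920265}
```

View pics/side0.png

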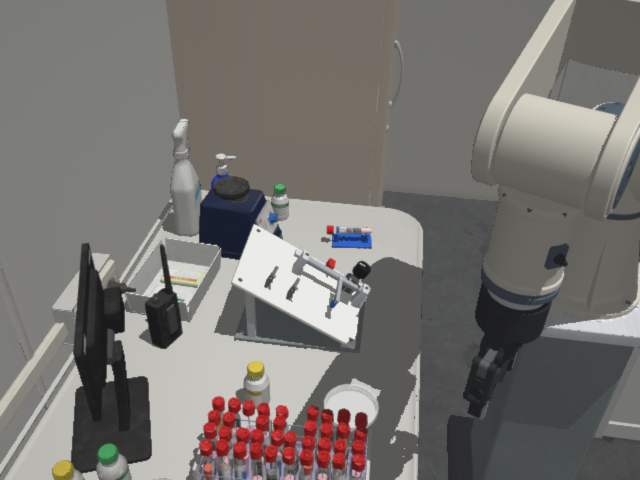

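View pics/top0.png

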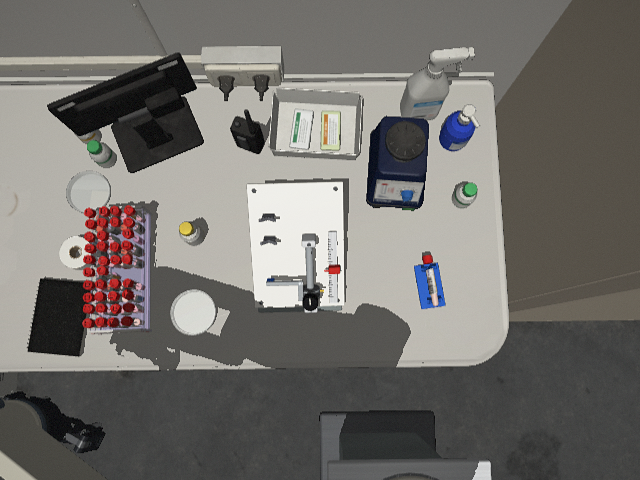

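```bash
python3 - <<'E'
import cv2
a=cv2.imread('pics/top0.png'); b=cv2.imread('pics/side0.png')
cv2.imwrite('pics/topz.png',cv2.resize(a[170:320,240:450],None,fx=3.8,fy=3.8,interpolation=cv2.INTER_CUBIC))
cv2.imwrite('pics/sidez.png',cv2.resize(b[210:360,225:385],None,fx=4,fy=4,interpolation=cv2.INTER_CUBIC))
E
```

```text
(no output)
```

View pics/topz.png

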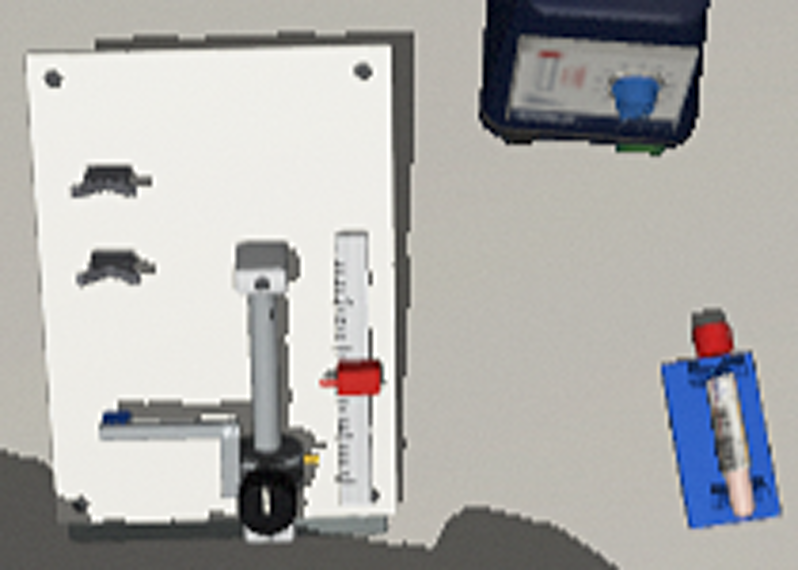

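View pics/sidez.png

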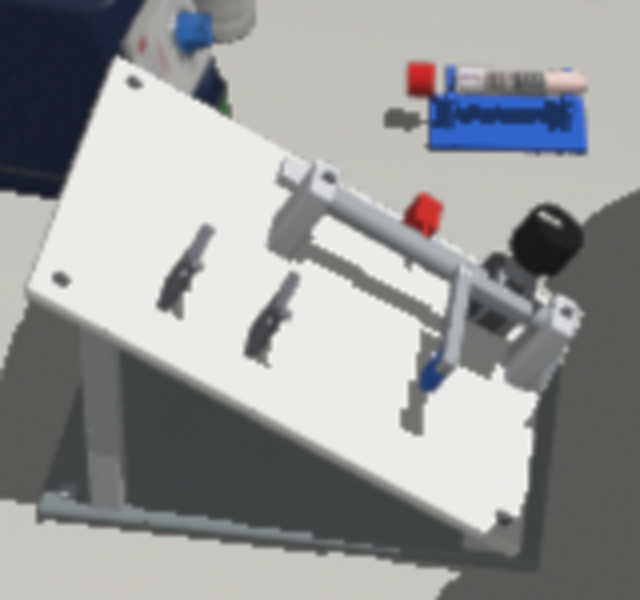

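```bash
cat > h.py <<'E'
import numpy as np, cv2
from scipy.spatial.transform import Rotation as Ro
from scipy.optimize import least_squares
from rig import r
C={n:r.get_calibration(n) for n in('side','top')}
def proj(n,P):
    c=C[n];R=Ro.from_euler('xyz',c['rotation']).as_matrix()
    p=(np.atleast_2d(P)-c['position'])@R; p=p*[1,-1,-1]; q=p@c['intrinsics'].T
    return q[:,:2]/q[:,2:]
def ray(n,uv):
    c=C[n];R=Ro.from_euler('xyz',c['rotation']).as_matrix()
    d=np.linalg.inv(c['intrinsics'])@[uv[0],uv[1],1]; d=R@(d*[1,-1,-1]); return c['position'],d/np.linalg.norm(d)
def onplane(n,uv,z):
    o,d=ray(n,uv); return o+d*(z-o[2])/d[2]
def tri(a,b):
    o1,d1=ray('side',a);o2,d2=ray('top',b)
    t=np.linalg.lstsq(np.c_[d1,-d2],o2-o1,rcond=None)[0]
    p,q=o1+t[0]*d1,o2+t[1]*d2; return (p+q)/2,np.linalg.norm(p-q)
def Tz(z): return lambda u,v:((u+.5)/3.8-.5+240,(v+.5)/3.8-.5+170)
def tz(u,v): return ((u+.5)/3.8-.5+240,(v+.5)/3.8-.5+170)
def sz(u,v): return ((u+.5)/4-.5+225,(v+.5)/4-.5+210)
def deckR(yaw): return (Ro.from_euler('z',yaw)*Ro.from_euler('y',-np.pi/6)).as_matrix()
E
python3 - <<'E'
from h import *
D=[(255,75,0),(255,-105,0),(0,75,0),(0,-105,0)]
obs=[('top',D[0],tz(27,53)),('top',D[1],tz(391,45)),('top',D[2],tz(62,525)),('top',D[3],tz(396,513)),
('side',D[1],sz(118,57)),('side',D[0],sz(30,290)),('side',D[2],sz(488,533))]
def f(p):
    R=deckR(p[3]); return np.concatenate([proj(n,R@np.array(P)+p[:3])[0]-uv for n,P,uv in obs])
s=least_squares(f,[400,100,20,0],x_scale=[100,100,100,1]);p=s.x
print(p.round(3)); print(s.fun.reshape(-1,2).round(2))
np.save('deck.npy',p)
R=deckR(p[3])
print('knob top', tri(sz(548,228),tz(267,496)))
for nm,a,b in [('knob',(546,226),(267,496)),('marker tip',(407,215),(322,382)),('pad',(433,372),(116,417))]:
    X,e=tri(sz(*a),tz(*b)); print(nm,X.round(1),e.round(1),'deck',((X-p[:3])@R).round(1))
for nm,P in[('ptr?',(45,-62,36)),('knob',(45,-38,88)),('seat',(172.5,37,36))]: print(nm,R@np.array(P)+p[:3], proj('top',R@np.array(P)+p[:3]),proj('side',R@np.array(P)+p[:3]))
E
```

```text
[4.53646e+02 2.23143e+02 2.18790e+01 1.20000e-02]
[[ 0.25 -0.78]
 [ 1.35 -0.97]
 [-0.75 -1.05]
 [ 1.19 -0.15]
 [-1.6  -0.83]
 [-2.31 -1.42]
 [ 6.27  4.25]]
knob top (array([454.91488469, 186.56518968, 121.70057981]), np.float64(3.664688224557781))
knob [455.4 186.5 122.7] 2.6 deck [ 51.5 -36.6  86.7]
marker tip [518.8 159.1  98.4] 7.7 deck [ 94.  -64.8  34.1]
pad [497.9 262.3  91.9] 3.0 deck [73.8 38.6 38.2]
ptr? [475.38427095 161.407898    75.55566137] [[323.37744567 292.13442699]] [[349.94889719 276.09514417]]
knob [449.08863913 185.08361863 120.58898237] [[310.73419621 304.37003774]] [[363.79959448 266.76723555]]
seat [584.56629021 261.76961465 139.30566137] [[268.36975155 230.61804505]] [[284.63807315 276.71298968]]
```

```bash
python3 - <<'E'
from h import *
import sys
D=[(255,75,0),(255,-105,0)]
obs=[('top',D[0],tz(27,53)),('top',D[1],tz(391,45)),('side',D[1],sz(118,57)),('side',D[0],sz(30,290)),
('side',(195,19,40),sz(208,229)),('side',(150,19,40),sz(294,276))]
x0=np.load('deck.npy')
def f(p):
    R=deckR(p[3]); a=[proj(n,R@np.array(P)+p[:3])[0]-uv for n,P,uv in obs]
    # edges (left and right long edge) in top view + V mid + rod axis
    return np.concatenate(a)
s=least_squares(f,x0,x_scale=[100,100,100,1],loss='soft_l1');p=s.x
print(p.round(3)); print(s.fun.reshape(-1,2).round(2))
np.save('deck.npy',p)
R=deckR(p[3]);W=lambda P:R@np.array(P,float)+p[:3]
for nm,a,b in [('knob',(546,226),(267,496)),('marker tip',(407,215),(322,382)),('pad',(433,372),(116,417))]:
    X,e=tri(sz(*a),tz(*b)); print(nm,X.round(1),e.round(1),'deck',((X-p[:3])@R).round(1))
A=cv2.imread('pics/top0.png'); B=cv2.imread('pics/side0.png')
ta=cv2.resize(A[170:320,240:450],None,fx=3.8,fy=3.8,interpolation=cv2.INTER_CUBIC);sb=cv2.resize(B[210:360,225:385],None,fx=4,fy=4,interpolation=cv2.INTER_CUBIC)
def dl(pts,col):
    Q=np.array([W(P) for P in pts])
    cv2.polylines(ta,[np.round((proj('top',Q)-[240,170]+.5)*3.8-.5).astype(np.int32)],False,col,1)
    cv2.polylines(sb,[np.round((proj('side',Q)-[225,210]+.5)*4-.5).astype(np.int32)],False,col,1)
dl([(0,75,0),(255,75,0),(255,-105,0),(0,-105,0),(0,75,0)],(0,0,255))
dl([(16,-38,36),(150,-38,36)],(0,255,0)); dl([(150,37,36),(195,37,36)],(0,255,0))
dl([(150,19,40),(150,55,40)],(255,0,255));dl([(195,19,40),(195,55,40)],(255,0,255))
th=np.linspace(0,6.3,40);k=51
dl([(k+14*np.cos(t),-38+14*np.sin(t),88) for t in th],(0,255,255))
cv2.imwrite('pics/o1.png',ta);cv2.imwrite('pics/o2.png',sb)
E
```

```text
[452.375 227.385  18.145   0.   ]
[[-0.33 -0.05]
 [ 0.49  0.91]
 [-0.43  1.3 ]
 [-2.22  0.82]
 [ 0.4  -1.28]
 [ 0.36 -0.92]]
knob [455.4 186.5 122.7] 2.6 deck [ 54.9 -40.8  89. ]
marker tip [518.8 159.1  98.4] 7.7 deck [ 97.7 -68.3  36.3]
pad [497.9 262.3  91.9] 3.0 deck [76.3 34.9 41.1]
```

View pics/o1.png

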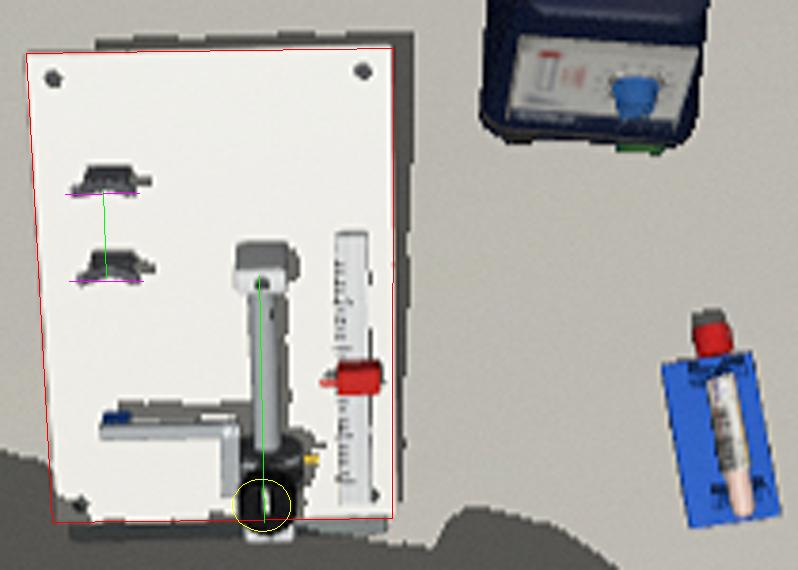

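View pics/o2.png

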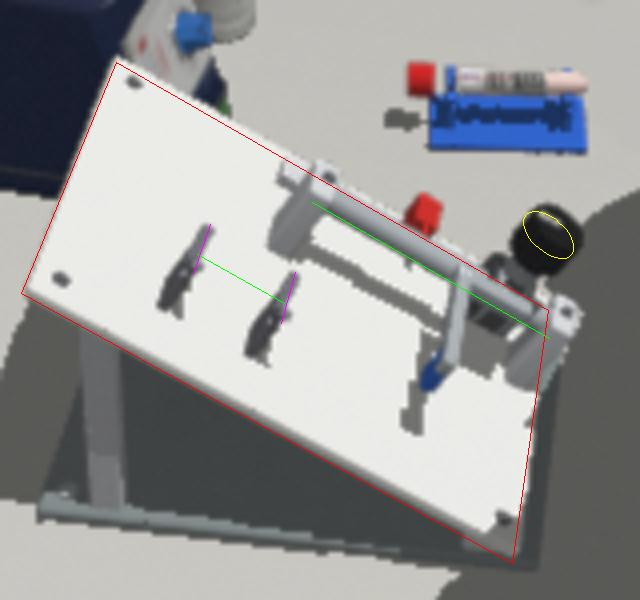

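```bash
cat > fit.py <<'E'
from h import *
D=[(255,75,0),(255,-105,0)]
obs=[('top',D[0],tz(27,53)),('top',D[1],tz(391,46)),('side',D[1],sz(118,58)),('side',D[0],sz(30,291)),
('side',(0,75,0),sz(516,553)),('top',(150,-38,46),tz(262,284)),('side',(150,-38,46),sz(328,178)),('side',(16,-38,46),sz(566,313))]
x0=np.load('deck.npy')
def f(p):
    R=deckR(p[3]); a=[proj(n,R@np.array(P)+p[:3]+(np.r_[p[4:7]] if n=='side' else 0))[0]-uv for n,P,uv in obs]
    return np.concatenate(a+[p[4:7]/2])
s=least_squares(f,np.r_[x0[:4],0,0,0],x_scale=[100,100,100,1,1,1,1],loss='soft_l1');p=s.x
print(p.round(3)); print(s.fun[:-3].reshape(-1,2).round(2))
np.save('deck.npy',p[:4]);np.save('off.npy',p[4:7])
R=deckR(p[3]);W=lambda P:R@np.array(P,float)+p[:3]
def tri2(a,b):
    o1,d1=ray('side',a);o2,d2=ray('top',b);o1=o1-p[4:7]
    t=np.linalg.lstsq(np.c_[d1,-d2],o2-o1,rcond=None)[0]
    P,q=o1+t[0]*d1,o2+t[1]*d2; return (P+q)/2,np.linalg.norm(P-q)
for nm,a,b in [('knob',(546,226),(267,496)),('marker tip',(407,215),(322,382)),('pad',(433,372),(116,417))]:
    X,e=tri2(sz(*a),tz(*b)); print(nm,X.round(1),e.round(1),'deck',((X-p[:3])@R).round(1))
A=cv2.imread('pics/top0.png'); B=cv2.imread('pics/side0.png')
ta=cv2.resize(A[170:320,240:450],None,fx=3.8,fy=3.8,interpolation=cv2.INTER_CUBIC);sb=cv2.resize(B[210:360,225:385],None,fx=4,fy=4,interpolation=cv2.INTER_CUBIC)
def dl(pts,col):
    Q=np.array([W(P) for P in pts])
    cv2.polylines(ta,[np.round((proj('top',Q)-[240,170]+.5)*3.8-.5).astype(np.int32)],False,col,1)
    cv2.polylines(sb,[np.round((proj('side',Q+p[4:7])-[225,210]+.5)*4-.5).astype(np.int32)],False,col,1)
dl([(0,75,0),(255,75,0),(255,-105,0),(0,-105,0),(0,75,0)],(0,0,255))
dl([(16,-38,36),(150,-38,36)],(0,255,0)); dl([(150,37,36),(195,37,36)],(0,255,0))
dl([(150,19,40),(150,55,40)],(255,0,255));dl([(195,19,40),(195,55,40)],(255,0,255))
th=np.linspace(0,6.3,40);k=52
dl([(k+14*np.cos(t),-38+14*np.sin(t),88) for t in th],(0,255,255))
dl([(k,-38,88),(k,-38,40)],(0,255,255))
m=90
dl([(m,-95,20),(m,-50,20)],(255,255,0))
cv2.imwrite('pics/o1.png',ta);cv2.imwrite('pics/o2.png',sb)
E
python3 fit.py
```

```text
[ 4.51258e+02  2.24126e+02  2.13320e+01  1.40000e-02 -9.06000e-01
 -3.78000e-01 -1.04000e-01]
[[-0.47  0.63]
 [ 0.62  0.  ]
 [-0.15 -0.37]
 [-0.51 -0.8 ]
 [ 1.1  -0.04]
 [ 0.07 -0.15]
 [-0.34  0.68]
 [-0.23  0.6 ]]
knob [455.9 186.5 122.4] 1.7 deck [ 54.1 -37.7  85.5]
marker tip [519.3 159.1  98.2] 8.6 deck [ 96.6 -66.   33. ]
pad [498.4 262.3  91.6] 2.1 deck [76.5 37.5 37. ]
```

View pics/o1.png

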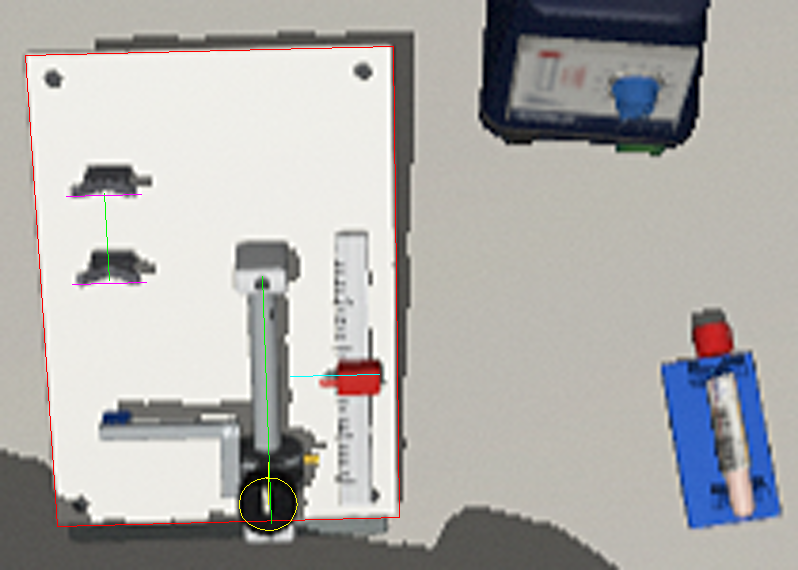

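View pics/o2.png

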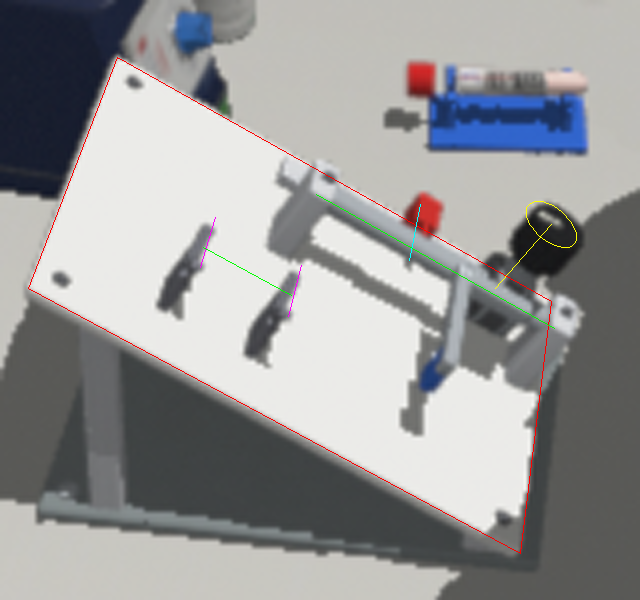

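```bash
cat >> fit.py <<'E'
# zoom knob with circles for k=48,51
def zoom(n,img,c,w,f,draw):
    x0,y0=c[0]-w,c[1]-w
    z=cv2.resize(img[y0:y0+2*w,x0:x0+2*w],None,fx=f,fy=f,interpolation=cv2.INTER_CUBIC)
    for pts,col in draw:
        Q=np.array([W(P) for P in pts])+(p[4:7] if n=='side' else 0)
        cv2.polylines(z,[np.round((proj(n,Q)-[x0,y0]+.5)*f-.5).astype(np.int32)],False,col,1)
    return z
def cyl(k,col): return [([(k+14*np.cos(t),-38+14*np.sin(t),z) for t in th],col) for z in(88,62)]
dr=cyl(50,(0,255,255))
mk=[([(m,-83,30),(m,-55,30)],(255,255,0)) for m in (88,92)]
mk+=[([(50,-63,36),(50,-56,36)],(0,255,0))]
a=zoom('top',A,(318,285),25,16,dr+mk)[:, :];b=zoom('side',B,(350,272),25,16,dr+mk)
cv2.imwrite('pics/o3.png',np.hstack([cv2.resize(a,(400,400)),cv2.resize(b,(400,400))]))
E
python3 fit.py >/dev/null
```

```text
(no output)
```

View pics/o3.png

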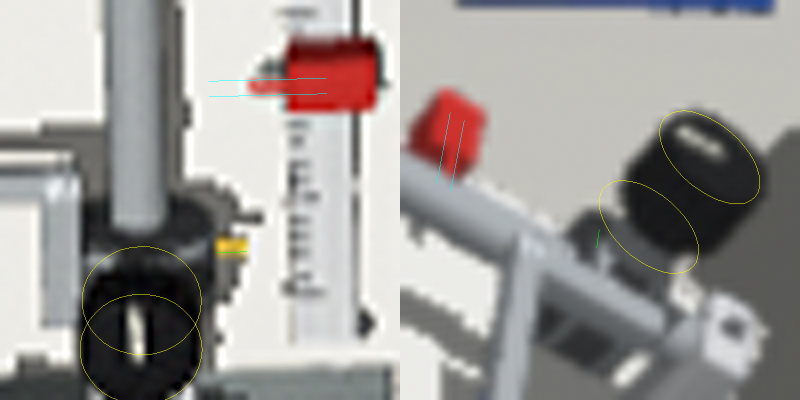

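```bash
python3 - <<'E'
from h import *
p=np.load('deck.npy');R=deckR(p[3]);W=lambda P:R@np.array(P,float)+p[:3]
print('grasp',W((50.5,-38,77)).round(1))
A=cv2.imread('pics/top0.png');B=cv2.imread('pics/side0.png')
x0,y0=405,245
hsv=cv2.cvtColor(A,cv2.COLOR_BGR2HSV)
blue=cv2.inRange(hsv,(105,150,80),(125,255,255));blue[:, :400]=0;blue[:250]=0;blue[315:]=0
# include tube: hull of blue
pts=cv2.findNonZero(blue);hull=cv2.convexHull(pts);rect=cv2.minAreaRect(hull);print(rect);bx=cv2.boxPoints(rect)
w=np.array([onplane('top',q,6) for q in bx]);print(w.round(1), 'centre',w.mean(0).round(1))
e=[w[i]-w[(i+1)%4] for i in range(4)];print([np.linalg.norm(v).round(1) for v in e],[np.degrees(np.arctan2(v[1],v[0])).round(1) for v in e])
red=cv2.inRange(hsv,(0,120,90),(8,255,255))|cv2.inRange(hsv,(172,120,90),(180,255,255));red[:, :400]=0
q=cv2.findNonZero(red)[:,0].mean(0);print('cap',q,onplane('top',q,36).round(1))
hs=cv2.cvtColor(B,cv2.COLOR_BGR2HSV)
reds=cv2.inRange(hs,(0,120,90),(8,255,255));m=np.zeros_like(reds);m[220:245,320:345]=255;reds&=m
qs=cv2.findNonZero(reds)[:,0].mean(0);print(tri(qs,q))
a=cv2.resize(A[y0:y0+70,x0:x0+50],None,fx=8,fy=8,interpolation=cv2.INTER_CUBIC)
b=cv2.resize(B[215:260,315:385],None,fx=8,fy=8,interpolation=cv2.INTER_CUBIC)[:, :400]
b=cv2.resize(B[220:255,322:377],None,fx=7,fy=7,interpolation=cv2.INTER_CUBIC)
c=np.zeros((560,800,3),np.uint8);c[:,:400]=a;c[:b.shape[0],405:405+b.shape[1]]=b
cv2.imwrite('pics/tube.png',c)
E
```

```text
grasp [457.  186.2 113.3]
((429.1495056152344, 285.2348327636719), (43.6920051574707, 24.03059959411621), 80.13418579101562)
[[533.5 -24.8   6. ]
 [541.5 -73.9   6. ]
 [453.  -85.    6. ]
 [445.3 -36.6   6. ]] centre [493.4 -55.1   6. ]
[np.float64(49.7), np.float64(89.1), np.float64(49.1), np.float64(89.0)] [np.float64(99.2), np.float64(7.2), np.float64(-81.0), np.float64(-172.4)]
cap [427.16883117 258.98701299] [542.9 -48.   36. ]
(array([542.40937083, -48.11849815,  35.25182951]), np.float64(1.2541709383309296))
```

View pics/tube.png

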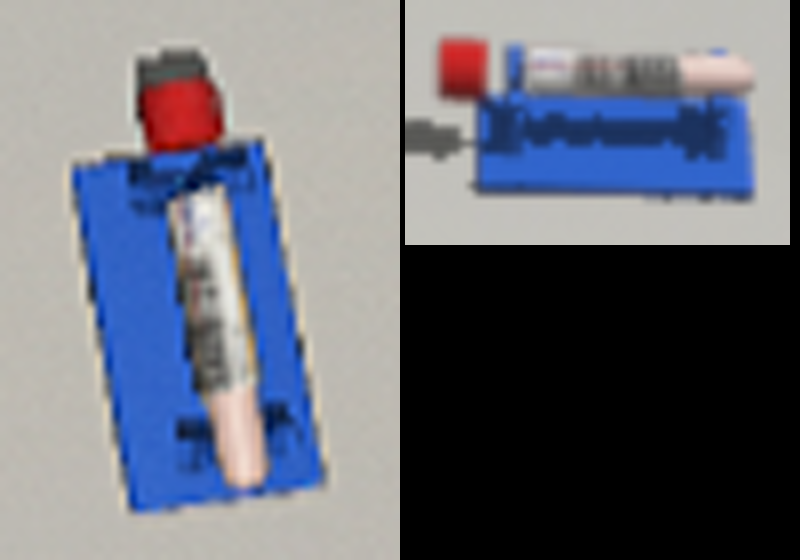

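```bash
cat >> h.py <<'E'
def go(tgt,yaw=None,tcp=True):
    s=r.sense();y=s['tcp_rot'][2];d=np.array(tgt,float)-s['eef_pos']
    x=np.array([np.cos(y),np.sin(y),0]);yy=np.array([np.sin(y),-np.cos(y),0])
    dy=0 if yaw is None else (yaw-y+np.pi)%(2*np.pi)-np.pi
    print('t',s['clock'],'pos',s['eef_pos'].round(1),'yaw',round(y,3),'F',s['contact_force'].round(1),'open',round(s['opening'],3))
    print('units xyz',(np.array([d@x,d@yy,-d[2]])/30).round(2),'turn',round(-np.degrees(dy)/8,2))
E
python3 -c "
from h import *
go([457,186.2,200],2.766)"
```

```text
t 0.1 pos [269.3 563.6 252.6] yaw 2.696 F [ 0.2  0.3 -0.3] open 1.001
units xyz [-11.07  -8.65   1.75] turn -0.5
```

carry_out(
  rows="1 -0.92 -0.72 0 0;1 -0.92 -0.72 0 0;1 -0.92 -0.72 0 0;1 -0.92 -0.72 0 0;1 -0.92 -0.72 0 0;1 -0.92 -0.72 0.2 0;1 -0.92 -0.72 0.3 0;1 -0.92 -0.72 0.3 0;1 -0.92 -0.72 0.3 0;1 -0.92 -0.72 0.3 0;1 -0.92 -0.72 0.3 0;1 -0.9 -0.72 0 0",
  newtons=60,
)

```text
clock: 1.6
eef_pos: [455.8, 186.2, 201.4]
tcp_rot: [-3.14, -0.001, 2.696]
contact_force: [0.9, -0.5, 0.4]
opening: 0.998
```

```bash
python3 -c "
from h import *
go([457,186.2,170],2.766)
print(r.sense()['qpos'])"
```

```text
t 1.6 pos [455.8 186.2 201.4] yaw 2.696 F [ 0.9 -0.5  0.4] open 0.998
units xyz [-0.04  0.02  1.05] turn -0.5
[ 3.84750996e-01  2.09500304e-01  1.96179784e+00 -1.43941895e-05
  9.71970160e-01 -7.40286016e-01]
```

carry_out(
  rows="0.65 -0.04 0 0.7 -0.5;0.65 0 0 0.7 0;0.65 0 0 0.8 0;0.65 0 0 0.67 0;0.65 0 0 0 0",
)

```text
clock: 2.22
eef_pos: [455.9, 186.5, 114.9]
tcp_rot: [-3.139, -0.002, 2.766]
contact_force: [0.4, -1.2, 0.5]
opening: 0.65
```

```bash
cat > look.py <<'E'
import sys
from h import *
t=sys.argv[1];c=[int(v) for v in sys.argv[2:6]];w=int(sys.argv[6]) if len(sys.argv)>6 else 40
out=[]
for n,(u,v) in(('top',c[:2]),('side',c[2:])):
    f=r.grab_frame(n);cv2.imwrite(f'pics/{t}_{n}_full.png',f)
    out.append(cv2.resize(f[v-w:v+w,u-w:u+w],(400,400),interpolation=cv2.INTER_CUBIC))
cv2.imwrite(f'pics/{t}.png',np.hstack(out))
go([0,0,0])
E
python3 look.py a 311 290 355 270
```

```text
t 2.325 pos [457.2 187.  116.4] yaw 2.766 F [-0.5  0.2  0.6] open 0.65
units xyz [ 11.89 -11.39   3.88] turn -0.0
```

View pics/a.png

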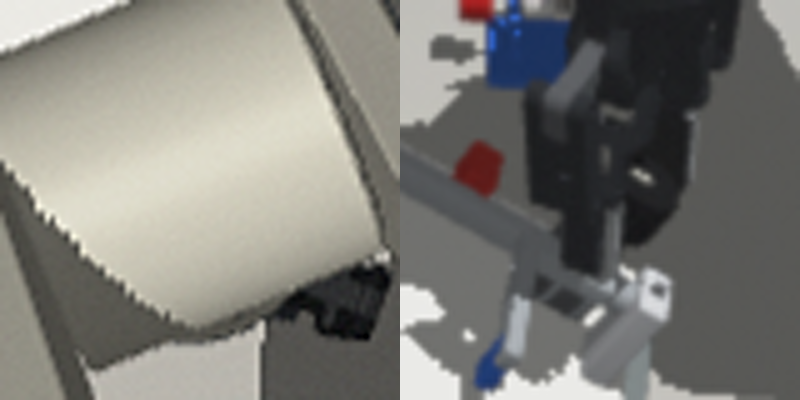

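```bash
python3 - <<'E'
from h import *
y=2.766;T=np.array([456.5,186.5,115.5]);yy=np.array([np.sin(y),-np.cos(y),0]);xx=np.array([np.cos(y),np.sin(y),0])
f=cv2.imread('pics/a_side_full.png')
u0,v0,w=355,270,40
z=cv2.resize(f[v0-w:v0+w,u0-w:u0+w],(640,640),interpolation=cv2.INTER_CUBIC)
def d(P,c): 
    q=(proj('side',P)-[u0-w,v0-w]+.5)*8-.5; cv2.polylines(z,[q.astype(np.int32)],True,c,1)
for o in (30,-30):
    for s in(0,):
        B=T+yy*o; d(np.array([B+xx*11+[0,0,-22],B-xx*11+[0,0,-22],B-xx*11+[0,0,20],B+xx*11+[0,0,20]]),(0,255,0))
p=np.load('deck.npy');R=deckR(p[3]);W=lambda P:R@np.array(P,float)+p[:3]
th=np.linspace(0,6.28,40)
for k,c in((50,(0,255,255)),(46,(255,0,255))):
  for h in (62,88): d(np.array([W((k+14*np.cos(t),-38+14*np.sin(t),h)) for t in th]),c)
cv2.imwrite('pics/a2.png',z)
E
```

```text
(no output)
```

View pics/a2.png

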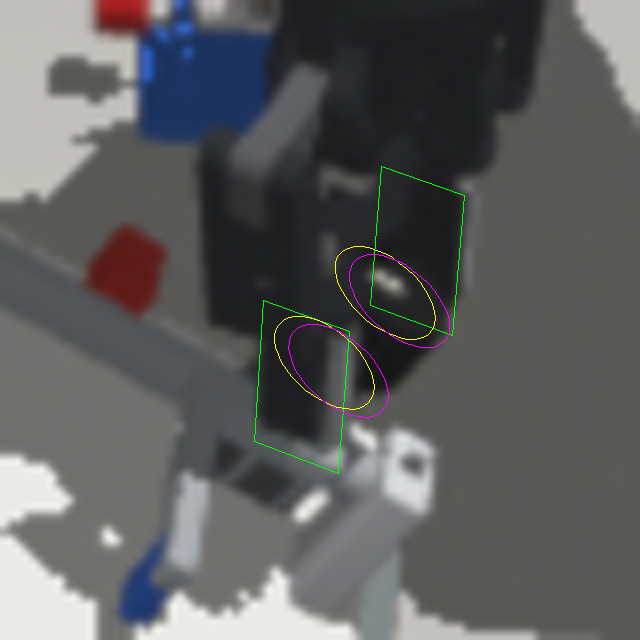

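carry_out(
  rows="0.6 0.06 -0.03 0.1 0;0.2 0 0 0 0;0.1 0 0 0 0;0.1 0 0 0 0;0.1 0 0 0 0;0.1 0 0 0 0",
  newtons=60,
)

```text
clock: 3.08
eef_pos: [456.0, 188.1, 114.4]
tcp_rot: [3.139, 0.001, 2.765]
contact_force: [-2.2, 6.3, 7.8]
opening: 0.327
```

```bash
python3 look.py b 311 290 355 270;python3 -c "
from h import *
print(r.sense())"
```

```text
t 3.175 pos [456.  188.1 114.4] yaw 2.765 F [-2.8  7.4  7.8] open 0.328
units xyz [ 11.83 -11.41   3.81] turn -0.0
{'clock': 3.175, 'qpos': array([ 3.87345201e-01,  3.39025537e-01,  2.02948927e+00,  1.85493228e-03,
        7.70045530e-01, -8.08649806e-01]), 'qvel': array([ 0.00109505, -0.00115941, -0.00010365,  0.00010937, -0.00135702,
        0.0016759 ]), 'joint_efforts': array([ -3.61932613, -45.35255671, -21.6867131 ,  -1.60146866,
         0.22709706,   0.24689055]), 'eef_pos': array([455.95938749, 188.07816437, 114.40957099]), 'tcp_rot': array([3.13856248e+00, 1.29839417e-03, 2.76545971e+00]), 'contact_force': array([-2.75934812,  7.38822072,  7.84904841]), 'wrist_torque': array([1.36360425, 0.23543249, 0.24344748]), 'opening': 0.32797836488017335}
```

View pics/b.png

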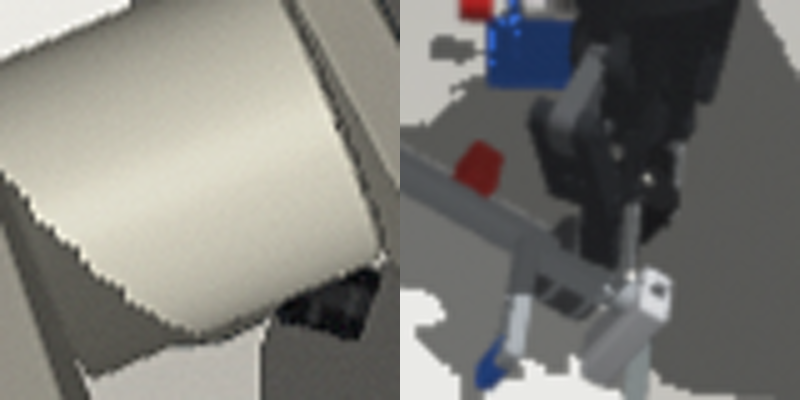

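carry_out(
  rows="0.1 0 0 0 -0.9;0.1 0 0 -0.01 -0.9;0.1 0 0 -0.01 -0.9;0.1 0 0 -0.01 -0.9;0.1 0 0 -0.01 -0.9;0.1 0 0 -0.01 -0.9;0.1 0 0 0 0",
  newtons=80,
)

```text
clock: 4.05
eef_pos: [456.4, 185.6, 115.3]
tcp_rot: [-3.139, 0.002, -2.762]
contact_force: [4.5, -7.7, 2.2]
opening: 0.304
```

```bash
python3 look.py c 311 290 355 270;python3 -c "
from h import *
print(r.sense())"
```

```text
t 4.15 pos [456.4 185.6 115.3] yaw -2.764 F [ 5.7 -7.7  1.6] open 0.304
units xyz [16.42 -0.14  3.84] turn -0.0
{'clock': 4.15, 'qpos': array([ 0.38498541,  0.33738709,  2.02918123, -0.00392291,  0.77327138,
       -1.56091227]), 'qvel': array([ 8.78758688e-05, -1.09375344e-03, -1.42326961e-03,  5.09155470e-05,
       -3.07638905e-05,  3.80892363e-03]), 'joint_efforts': array([  5.49952269, -48.47032428, -22.80053973,   2.73888923,
         0.38014323,  -1.15014318]), 'eef_pos': array([456.40573145, 185.60822989, 115.30951634]), 'tcp_rot': array([-3.13886508e+00,  1.77615520e-03, -2.76368392e+00]), 'contact_force': array([ 5.68678911, -7.71946317,  1.58284438]), 'wrist_torque': array([-3.22711071, -1.46098781, -1.08453916]), 'opening': 0.30408565790613035}
```

View pics/c.png

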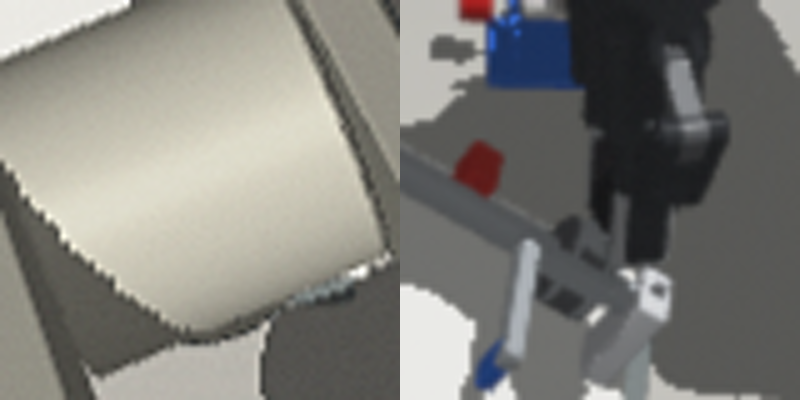

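carry_out(
  rows="0.65 0 0 0 0;0.65 0 0 -0.1 0.8;0.65 0 0 0 0.9;0.65 0 0 0 0.9;0.65 0 0 0 0.9;0.65 0 0 0 0.9;0.65 0 0 0 0.7;0.65 0 0 0 0",
)

```text
clock: 5.15
eef_pos: [455.0, 186.8, 117.8]
tcp_rot: [-3.141, 0.0, 2.808]
contact_force: [-0.2, 1.2, -0.0]
opening: 0.648
```

```bash
python3 look.py d 311 290 355 270 30
```

```text
t 5.25 pos [455.  186.8 117.8] yaw 2.81 F [-0.2  0.6 -0.5] open 0.647
units xyz [ 12.31 -10.83   3.93] turn -0.0
```

View pics/d.png

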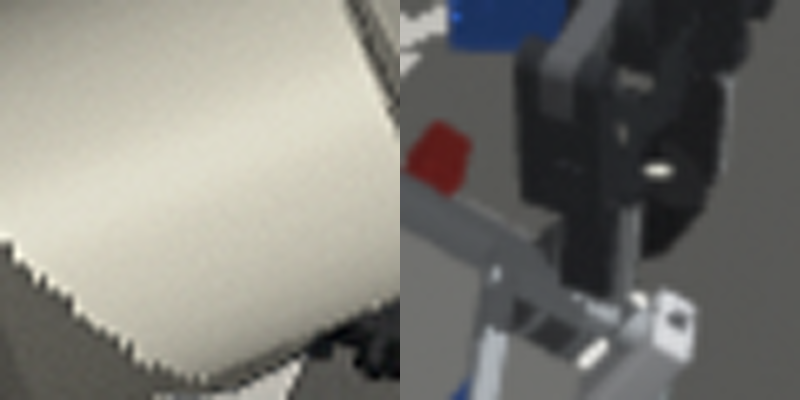

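```bash
cat > line.py <<'E'
import sys
from h import *
p=np.load('deck.npy');R=deckR(p[3])
def dk(n,uv,z):
    o,d=ray(n,uv);o=(o-p[:3])@R;d=d@R;return o+d*(z-o[2])/d[2]
def line(fn,box,z,n='side'):
    f=cv2.imread(fn);g=f.min(2);u0,v0,u1,v1=box
    s=g[v0:v1,u0:u1].astype(float);s=s-90;s[s<0]=0
    yy,xx=np.mgrid[v0:v1,u0:u1]
    _,lab=cv2.connectedComponents((s>0).astype(np.uint8))
    l=lab[np.unravel_index(s.argmax(),s.shape)]; s*=lab==l
    w=s[s>0];P=np.array([dk(n,(a,b),z)[:2] for a,b in zip(xx[s>0],yy[s>0])])
    m=np.average(P,axis=0,weights=w);c=np.cov(P.T,aweights=w);ev,V=np.linalg.eigh(c);v=V[:,1]
    print(fn,len(w),'mean deck',m.round(1),'len',(np.sqrt(12*ev)).round(1),'angle',np.degrees(np.arctan2(v[1],v[0])).round(1))
E
python3 - <<'E'
from line import *
line('pics/side0.png',(352,258,372,275),88)
line('pics/top0.png',(305,295,316,310),88,'top')
line('pics/a_side_full.png',(356,258,368,270),88)
line('pics/d_side_full.png',(358,261,370,270),90)
E
```

```text
pics/side0.png 131 mean deck [ 55.3 -49.9] len [20.3 68.7] angle 47.5
pics/top0.png 13 mean deck [ 53.7 -37.1] len [ 2.9 12.4] angle -174.2
pics/a_side_full.png 7 mean deck [ 49.8 -42.6] len [4.  7.7] angle -173.4
pics/d_side_full.png 6 mean deck [ 50.2 -39.2] len [2.4 9.7] angle -140.3
```

carry_out(
  rows="0.2 0 0 0.04 0;0.1 0 0 0 0;0.1 0 0 0 0;0.1 0 0 0 0;0.1 0 0 0 0;0.1 0 0 0 -0.8;0.1 0 0 -0.01 -0.9;0.1 0 0 -0.01 -0.9;0.1 0 0 -0.01 -0.9;0.1 0 0 -0.01 -0.9;0.1 0 0 -0.01 -0.7;0.1 0 0 0 0",
  newtons=80,
)

```text
clock: 6.75
eef_pos: [454.4, 185.0, 117.7]
tcp_rot: [-3.139, -0.003, -2.762]
contact_force: [-1.0, -9.0, 4.3]
opening: 0.302
```

```bash
python3 look.py e 311 290 355 270 30
```

```text
t 6.85 pos [454.4 185.  117.7] yaw -2.763 F [-0.6 -8.2  3.4] open 0.305
units xyz [16.35 -0.14  3.92] turn -0.0
```

View pics/e.png

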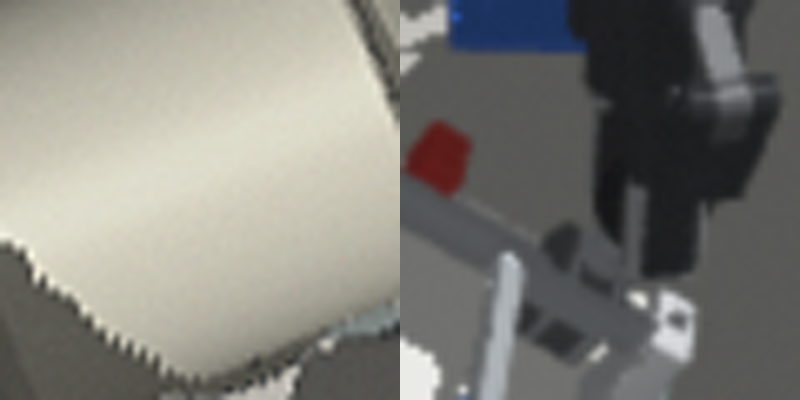

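```bash
python3 - <<'E'
from line import *
A=cv2.imread('pics/top0.png');h=cv2.cvtColor(A,cv2.COLOR_BGR2HSV)
y=cv2.inRange(h,(18,120,120),(35,255,255));y[:,:300]=0;y[:280]=0;y[300:]=0;y[:,340:]=0
P=cv2.findNonZero(y)[:,0];print('ptr px',P.tolist())
rd=cv2.inRange(h,(0,90,90),(8,255,255))|cv2.inRange(h,(172,90,90),(180,255,255));rd[:,:310]=0;rd[:,350:]=0;rd[:240]=0
Q=cv2.findNonZero(rd)[:,0];
for c in sorted(set(Q[:,0])): q=Q[Q[:,0]==c];print(c,q[:,1].min(),q[:,1].max(),end=' | ')
print()
pm=P.mean(0)
for z in(10,14,18,22,26,30,36): print(z,'ptr',dk('top',pm,z).round(1),'fingertip',dk('top',(325.5,270.4),z).round(1))
print(A[266:274,322:334].tolist() if 0 else '')
E
```

```text
ptr px [[320, 290], [321, 290], [322, 290], [323, 290], [320, 291], [321, 291], [322, 291]]
324 270 270 | 325 270 271 | 326 270 271 | 327 270 271 | 328 270 271 | 329 265 273 | 330 265 273 | 331 265 273 | 332 265 273 | 333 265 273 | 334 265 273 | 335 265 273 | 336 265 273 | 337 265 273 | 338 265 273 | 339 267 273 | 
10 ptr [ 39.3 -59.1  10. ] fingertip [ 81.7 -68.3  10. ]
14 ptr [ 41.1 -59.1  14. ] fingertip [ 83.4 -68.3  14. ]
18 ptr [ 43.  -59.1  18. ] fingertip [ 85.1 -68.3  18. ]
22 ptr [ 44.8 -59.1  22. ] fingertip [ 86.7 -68.2  22. ]
26 ptr [ 46.7 -59.1  26. ] fingertip [ 88.4 -68.2  26. ]
30 ptr [ 48.5 -59.1  30. ] fingertip [ 90.1 -68.1  30. ]
36 ptr [ 51.2 -59.1  36. ] fingertip [ 92.6 -68.1  36. ]
```

carry_out(
  rows="0.1 -0.18 -0.07 -0.11 0;0.1 -0.18 -0.07 -0.11 0;0.1 -0.18 -0.07 -0.11 0;0.1 -0.18 -0.07 -0.11 0;0.1 -0.18 -0.07 -0.11 0;0.1 -0.18 -0.07 -0.11 0;0.1 0 0 0 0",
)

```text
clock: 7.72
eef_pos: [488.9, 185.4, 137.5]
tcp_rot: [-3.14, -0.004, -2.764]
contact_force: [-3.3, -7.0, 5.7]
opening: 0.303
```

```bash
python3 look.py f 311 280 345 270 30
```

```text
t 7.825 pos [488.9 185.4 137.5] yaw -2.764 F [-2.7 -6.8  4.2] open 0.3
units xyz [17.43  0.27  4.58] turn -0.0
```

View pics/f.png

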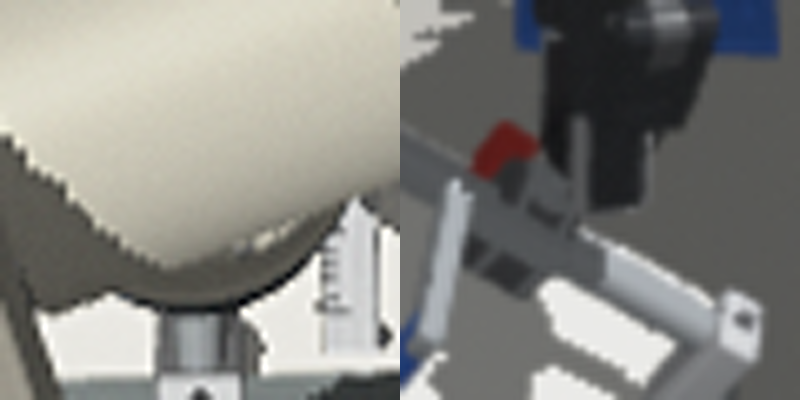

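```bash
python3 - <<'E'
from line import *
def dky(n,uv,y):
    o,d=ray(n,uv);o=(o-p[:3])@R;d=d@R;return o+d*(y-o[1])/d[1]
for fn,box in(('side0',(325,292,345,312)),('e_side_full',(322,290,345,312)),('f_side_full',(315,280,340,305))):
    B=cv2.imread(f'pics/{fn}.png');h=cv2.cvtColor(B,cv2.COLOR_BGR2HSV)
    m=cv2.inRange(h,(105,120,40),(125,255,255));k=np.zeros_like(m);k[box[1]:box[3],box[0]:box[2]]=1;m*=k
    P=cv2.findNonZero(m)[:,0];print(fn,len(P),P.mean(0),P.min(0),P.max(0),dky('side',P.mean(0),37).round(1))
E
```

```text
side0 24 [332.125      303.66666667] [330 299] [334 307] [74.4 37.  34.7]
e_side_full 25 [332.84 304.28] [331 301] [335 307] [72.5 37.  34.3]
f_side_full 10 [315.3 292.9] [315 289] [316 296] [112.   37.   37.7]
```

```bash
python3 - <<'E'
from line import *
def dky(n,uv,y):
    o,d=ray(n,uv);o=(o-p[:3])@R;d=d@R;return o+d*(y-o[1])/d[1]
for fn,box in(('f_side_full',(300,275,340,305)),):
    B=cv2.imread(f'pics/{fn}.png');h=cv2.cvtColor(B,cv2.COLOR_BGR2HSV)
    m=cv2.inRange(h,(105,120,40),(125,255,255));k=np.zeros_like(m);k[box[1]:box[3],box[0]:box[2]]=1;m*=k
    P=cv2.findNonZero(m)[:,0];print(fn,len(P),P.mean(0),P.min(0),P.max(0),dky('side',P.mean(0),37).round(1))
E
```

```text
f_side_full 24 [314.20833333 293.75      ] [312 289] [316 297] [112.6  37.   34.8]
```

carry_out(
  rows="0.1 -0.05 -0.02 -0.03 0;0.1 0 0 0 0.8;0.1 0 0 0.01 0.9;0.1 0 0 0.01 0.9;0.1 0 0 0.01 0.9;0.1 0 0 0.01 0.9;0.1 0 0 0.01 0.9;0.1 0 0 0 0",
)

```text
clock: 8.82
eef_pos: [491.6, 190.6, 138.4]
tcp_rot: [3.135, -0.001, 2.778]
contact_force: [-9.4, 18.1, 10.5]
opening: 0.303
```

```bash
cat > pad.py <<'E'
import sys
from line import *
def dky(n,uv,y):
    o,d=ray(n,uv);o=(o-p[:3])@R;d=d@R;return o+d*(y-o[1])/d[1]
def pad(fn):
    B=cv2.imread(fn);h=cv2.cvtColor(B,cv2.COLOR_BGR2HSV)
    m=cv2.inRange(h,(105,120,40),(125,255,255));k=np.zeros_like(m);k[275:308,300:340]=1;m*=k
    P=cv2.findNonZero(m)[:,0];print(len(P),P.mean(0),dky('side',P.mean(0),37).round(1))
if len(sys.argv)>1: pad(sys.argv[1])
E
python3 look.py g 311 280 345 270 30; python3 pad.py pics/g_side_full.png
```

```text
t 8.925 pos [491.7 190.6 138.5] yaw 2.78 F [-9.5 17.7 10.5] open 0.302
units xyz [ 13.08 -11.74   4.62] turn -0.0
25 [312.84 293.2 ] [115.2  37.   34.4]
```

View pics/g.png

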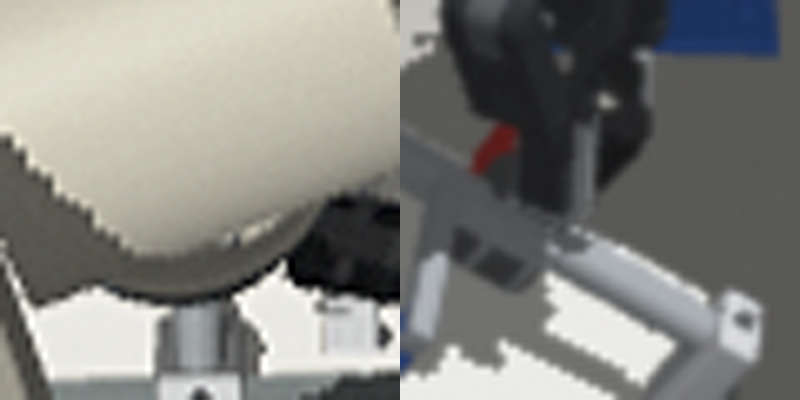

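carry_out(
  rows="0.65 0 0 0 0;0.65 0 0 0 0;0.65 0 0 0 0",
)

```text
clock: 9.3
eef_pos: [491.6, 186.8, 137.1]
tcp_rot: [-3.141, 0.0, 2.779]
contact_force: [-0.1, -0.1, 0.7]
opening: 0.652
```

```bash
python3 look.py i 311 280 345 260 30; python3 pad.py pics/i_side_full.png
```

```text
t 9.4 pos [491.6 186.8 137.1] yaw 2.779 F [-0.4 -0.4 -0.9] open 0.65
units xyz [ 13.12 -11.63   4.57] turn -0.0
27 [312.77777778 292.92592593] [115.6  37.   34.9]
```

View pics/i.png

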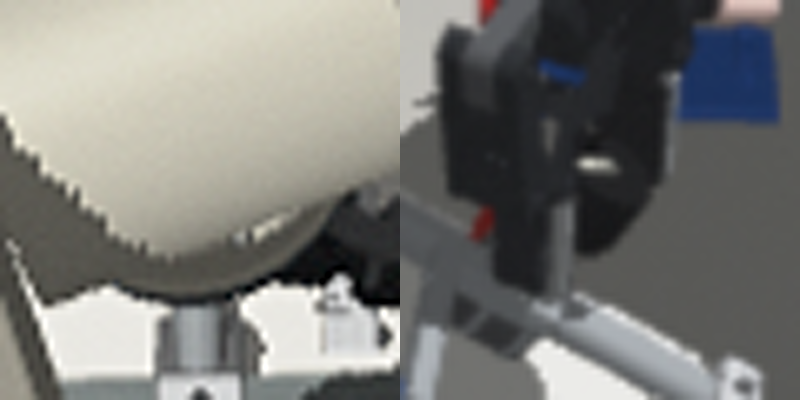

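carry_out(
  rows="0.65 0 0 0 -0.9;0.65 0 0 0 -0.9;0.65 0 0 0 -0.9;0.65 0 0 0 -0.9;0.65 0 0 0 -0.9;0.65 0 0 0 -0.9;0.65 0 0 0 0;0.2 0 0 0.03 0;0.1 0 0 0 0;0.1 0 0 0 0;0.1 0 0 0 0",
  newtons=90,
)

```text
clock: 10.78
eef_pos: [490.9, 187.8, 137.0]
tcp_rot: [3.14, -0.0, -2.752]
contact_force: [-5.4, 4.8, 11.0]
opening: 0.31
```

carry_out(
  rows="0.1 0 0 0 0.9;0.1 0 0 0 0.9;0.1 0 0 0 0.9;0.1 0 0 0 0.9;0.1 0 0 0 0.9;0.1 0 0 0 0.9;0.1 0 0 0 0.6;0.1 0 0 0 0",
)

```text
clock: 11.78
eef_pos: [492.7, 189.8, 137.1]
tcp_rot: [3.136, 0.001, 2.693]
contact_force: [-0.5, 12.0, -1.1]
opening: 0.302
```

```bash
python3 -c "
from h import *
print(r.sense())"
```

```text
{'clock': 11.775, 'qpos': array([ 0.36288437,  0.34811208,  1.94375865,  0.00413381,  0.84486448,
       -0.76244404]), 'qvel': array([-0.00433664,  0.00099621, -0.00185668,  0.00214093,  0.00176675,
       -0.03195359]), 'joint_efforts': array([ -6.99523687, -50.869596  , -23.16658795,  -3.19677204,
         1.9895862 ,   1.41155239]), 'eef_pos': array([492.72819819, 189.75365832, 137.05768801]), 'tcp_rot': array([3.13593854e+00, 1.10674374e-03, 2.69338496e+00]), 'contact_force': array([-0.52987452, 11.98314365, -1.07397923]), 'wrist_torque': array([ 3.34374985, -0.34688289,  0.85340857]), 'opening': 0.3020529591920892}
```

carry_out(
  rows="0.65 0 0 0 0;0.65 0 0 0 0;0.65 0 0 0 0",
)

```text
clock: 12.15
eef_pos: [491.4, 186.8, 136.2]
tcp_rot: [-3.141, -0.0, 2.695]
contact_force: [0.2, 0.1, -0.6]
opening: 0.649
```

```bash
python3 look.py j 311 280 345 260 30; python3 pad.py pics/j_side_full.png
```

```text
t 12.25 pos [491.5 186.9 136.2] yaw 2.695 F [-0.3  0.1  0.2] open 0.65
units xyz [ 12.09 -12.69   4.54] turn -0.0
27 [312.77777778 292.92592593] [115.6  37.   34.9]
```

View pics/j.png

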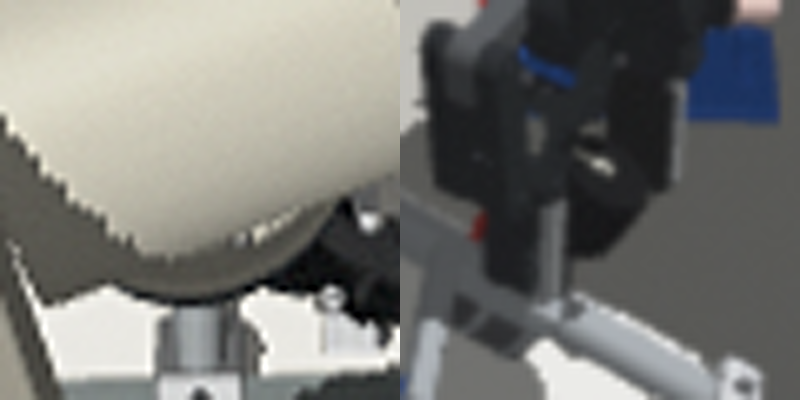

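carry_out(
  rows="0.65 0 0 -0.9 0;0.7 0 0 -0.9 0;0.7 0 0 -0.4 0",
)

```text
clock: 12.62
eef_pos: [492.1, 187.1, 203.6]
tcp_rot: [3.14, 0.001, 2.695]
contact_force: [-0.2, 0.6, 0.1]
opening: 0.7
```

```bash
python3 -c "
from h import *
go([500.8,-54.1,150],3.276)"
```

```text
t 12.625 pos [492.1 187.1 203.6] yaw 2.695 F [-0.2  0.6  0.1] open 0.7
units xyz [-3.73 -7.13  1.79] turn -4.16
```

carry_out(
  rows="0.7 -0.47 -0.89 0 0;0.7 -0.47 -0.89 0 0;0.7 -0.47 -0.89 0 0;0.7 -0.47 -0.89 0 0;0.7 -0.47 -0.89 0.1 0;0.7 -0.47 -0.89 0.3 0;0.7 -0.47 -0.89 0.4 0;0.7 -0.44 -0.9 0.4 -0.9;0.7 0 0 0 -0.9;0.7 0 0 0 -0.9;0.7 0 0 0 -0.9;0.7 0 0 0 -0.55",
)

```text
clock: 14.12
eef_pos: [499.8, -54.3, 165.7]
tcp_rot: [3.141, -0.001, -3.005]
contact_force: [0.1, -0.0, 0.4]
opening: 0.703
```

```bash
python3 look.py k 311 280 340 270 35; python3 pad.py pics/k_side_full.png; python3 -c "
from h import *
go([500.8,-54.1,46],3.276)
from line import *
line('pics/k_top_full.png',(300,270,316,300),88,'top')"
```

```text
t 14.225 pos [499.9 -54.2 165.8] yaw -3.007 F [-0.3  0.3  0.2] open 0.699
units xyz [16.27  4.02  5.53] turn -0.0
25 [312.64 292.8 ] [116.  37.  35.]
t 14.225 pos [499.9 -54.2 165.8] yaw -3.007 F [-0.3  0.3  0.2] open 0.699
units xyz [-0.03  0.    3.99] turn -0.0
pics/k_top_full.png 9 mean deck [ 95.5 -37.2] len [ 1.1 12.8] angle 179.4
```

View pics/k.png

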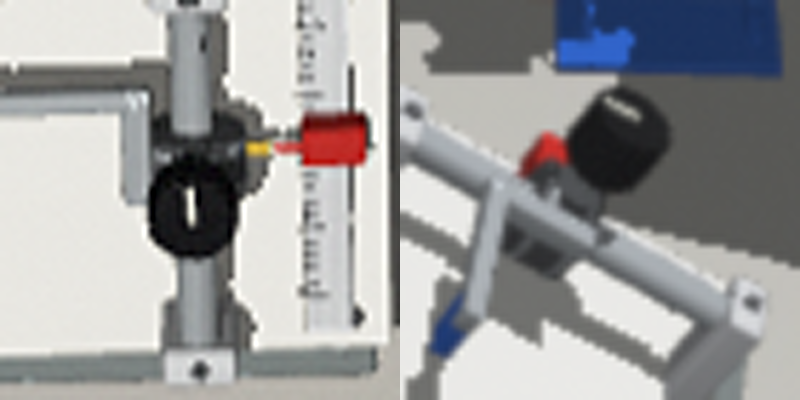

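View pics/k_top_full.png

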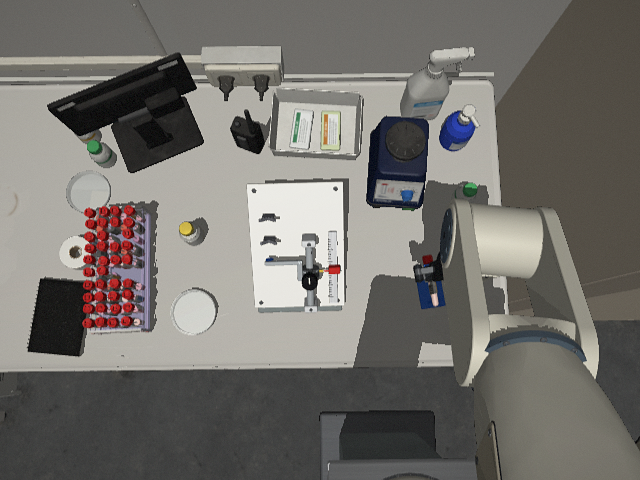

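carry_out(
  rows="0.6 -0.03 0 0.9 0;0.6 0 0 0.9 0;0.6 0 0 0.9 0;0.6 0 0 0.7 0;0.6 0 0 0.4 0;0.6 0 0 0.26 0;0.6 0 0 0 0",
)

```text
clock: 15.1
eef_pos: [501.0, -54.1, 44.4]
tcp_rot: [3.142, -0.0, -3.008]
contact_force: [0.5, -0.1, -0.0]
opening: 0.602
```

```bash
python3 look.py l 430 280 352 240 35
```

```text
t 15.2 pos [501.5 -54.1  45. ] yaw -3.008 F [-0.3 -0.5  0.1] open 0.596
units xyz [16.33  4.01  1.5 ] turn -0.0
```

View pics/l.png

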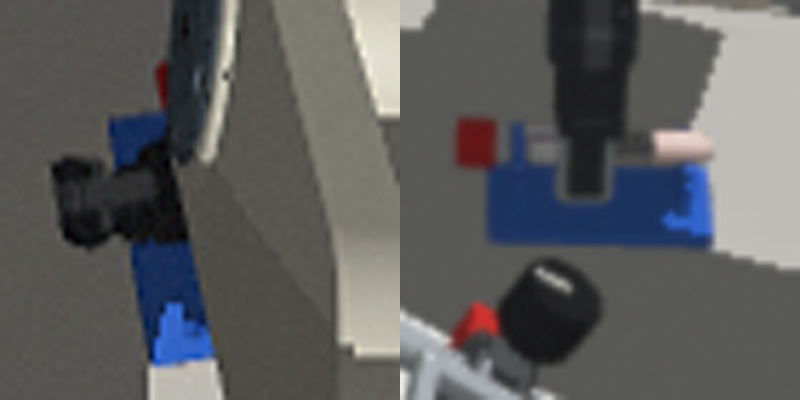

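carry_out(
  rows="0.1 0 0 0.03 0;0 0 0 0 0;0 0 0 0 0;0 0 0 0 0;0 0 0 0 0;0 0 0 -0.3 0;0 0 0 -0.7 0;0 0 0 -0.9 0",
  newtons=25,
)

```text
clock: 16.2
eef_pos: [500.8, -54.2, 101.3]
tcp_rot: [-3.142, -0.001, -3.008]
contact_force: [-0.3, 0.2, -0.5]
opening: 0.17
```

```bash
python3 look.py m 430 280 352 240 35; python3 - <<'E'
from h import *
p=np.load('deck.npy');R=deckR(p[3]);W=lambda P:R@np.array(P,float)+p[:3]
s=W((172.5,37,36));print('seat',s.round(1))
go([s[0],s[1],250],np.pi+p[3])
E
```

```text
t 16.3 pos [502.9 -54.4 103.4] yaw -3.008 F [-0.3  0.7 -1.2] open 0.169
units xyz [16.37  4.03  3.45] turn -0.0
seat [582.1 263.  138.8]
t 16.3 pos [502.9 -54.4 103.4] yaw -3.008 F [-0.3  0.7 -1.2] open 0.169
units xyz [-4.03 10.13 -4.89] turn 0.86
```

View pics/m.png

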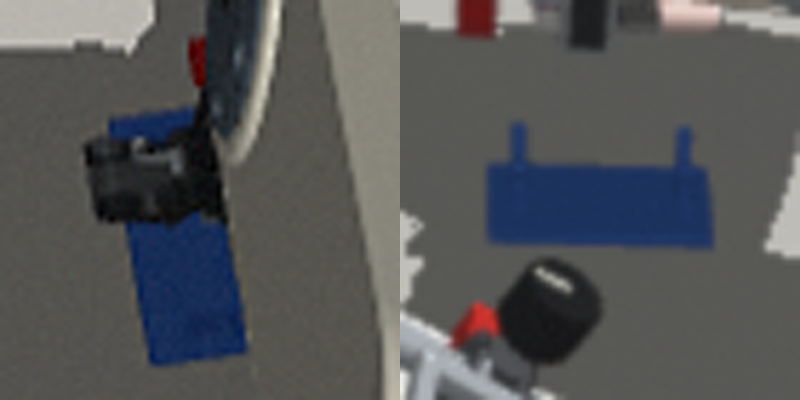

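carry_out(
  rows="0 0 0 -0.8 0;0 0 0 -1 0;0 0 0 -1 0;0 0 0.5 -1 0;0 -0.5 0.9 -0.9 0;0 -0.5 0.9 -0.2 0;0 -0.5 1 0 0;0 -0.5 1 0 0;0 -0.5 1 0 0;0 -0.5 1 0 0;0 -0.5 1 0 0;0 -0.5 1 0 0",
)

```text
clock: 17.8
eef_pos: [587.0, 209.5, 247.0]
tcp_rot: [-3.141, -0.001, -3.008]
contact_force: [-1.0, -0.6, 0.4]
opening: 0.172
```

carry_out(
  rows="0 0 0.9 0 0.86;0 0 0.9 0 0;0 0 0 0 0",
)

```text
clock: 18.18
eef_pos: [582.6, 263.7, 246.9]
tcp_rot: [-3.141, -0.001, -3.126]
contact_force: [0.1, -0.0, 0.1]
opening: 0.176
```

```bash
python3 look.py n 280 240 290 240 50; python3 - <<'E'
from h import *
p=np.load('deck.npy');R=deckR(p[3]);W=lambda P:R@np.array(P,float)+p[:3]
s=W((172.5,37,36))
go([s[0],s[1],200],np.pi+p[3])
E
```

```text
t 18.275 pos [582.6 262.  247. ] yaw -3.127 F [0.8 0.5 0.2] open 0.175
units xyz [19.54 -8.45  8.23] turn -0.0
t 18.275 pos [582.6 262.  247. ] yaw -3.127 F [0.8 0.5 0.2] open 0.175
units xyz [0.02 0.03 1.57] turn 0.0
```

View pics/n.png

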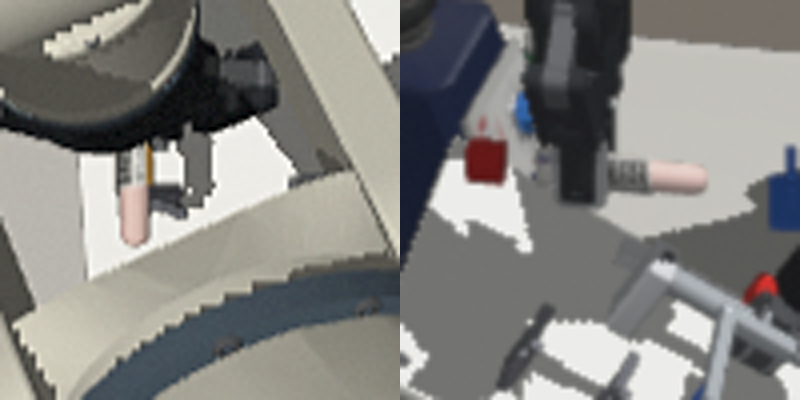

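carry_out(
  rows="0 -0.05 0.02 0.6 0;0 0 0 0.7 0;0 0 0 0.7 0;0 0 0 0.4 0;0 0 0 0 0",
  newtons=20,
)

```text
clock: 18.9
eef_pos: [583.8, 262.3, 174.2]
tcp_rot: [-3.141, -0.002, -3.129]
contact_force: [0.4, 0.4, -0.2]
opening: 0.174
```

```bash
python3 look.py o 280 240 295 275 40; python3 - <<'E'
from h import *
p=np.load('deck.npy');R=deckR(p[3]);W=lambda P:R@np.array(P,float)+p[:3]
s=W((174.2,37,36))
go([s[0],s[1],151.7],np.pi+p[3])
E
```

```text
t 19.0 pos [584.7 262.9 175.9] yaw -3.128 F [-0.2 -0.8 -0.5] open 0.17
units xyz [19.61 -8.5   5.86] turn -0.0
t 19.0 pos [584.7 262.9 175.9] yaw -3.128 F [-0.2 -0.8 -0.5] open 0.17
units xyz [0.04 0.   0.81] turn -0.01
```

View pics/o.png

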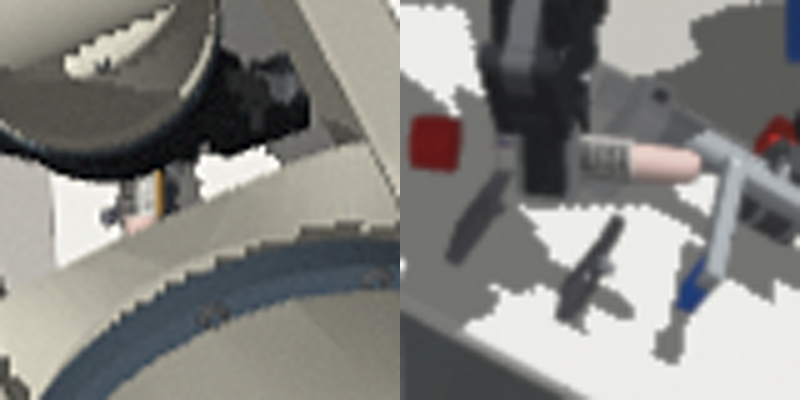

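Looks lined up over the supports. Press down stepwise so the tube pivots on the upper V.

carry_out(
  rows="0 0.02 0 0.2 0;0 0 0 0.1 0;0 0 0 0.1 0;0 0 0 0.05 0;0 0 0 0 0",
)

```text
clock: 19.62
eef_pos: [584.2, 264.3, 163.4]
tcp_rot: [3.139, 0.002, -3.128]
contact_force: [-2.8, 4.0, 7.7]
opening: 0.171
```

```bash
python3 look.py q 280 240 295 275 40
```

```text
t 19.725 pos [584.3 264.3 163.3] yaw -3.128 F [-2.4  4.3  7.6] open 0.17
units xyz [19.59 -8.54  5.44] turn -0.0
```

View pics/q.png

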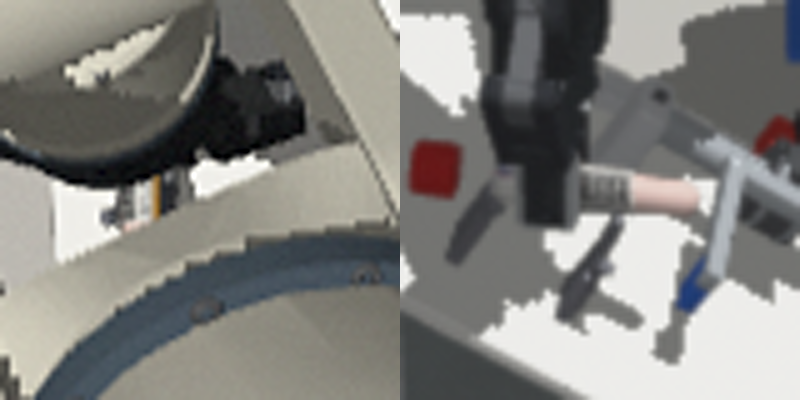

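carry_out(
  rows="0 0 0.07 0.05 0;0 0 0 0.08 0;0 0 0 0.08 0;0 0 0 0.08 0;0 0 0 0 0",
)

```text
clock: 20.35
eef_pos: [584.2, 265.3, 154.6]
tcp_rot: [3.141, 0.001, -3.128]
contact_force: [-3.0, -1.7, 9.4]
opening: 0.176
```

```bash
python3 look.py s 280 240 295 275 40
```

```text
t 20.45 pos [584.2 265.3 154.6] yaw -3.128 F [-2.5 -1.1  9. ] open 0.172
units xyz [19.59 -8.58  5.15] turn -0.0
```

View pics/s.png

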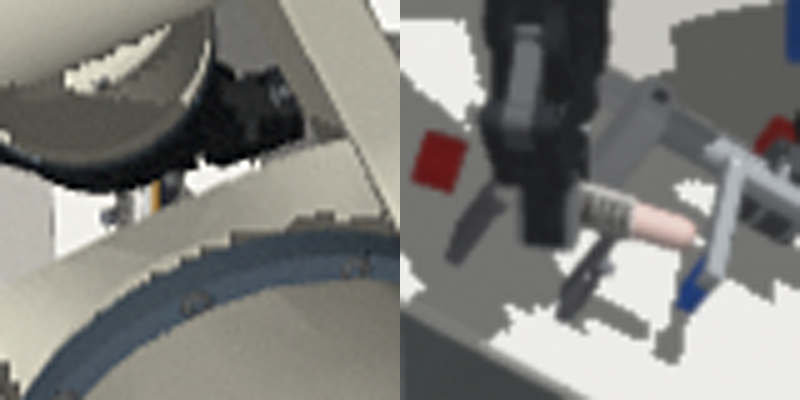

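carry_out(
  rows="0 0 0 0.06 0;0 0 0 0.06 0;0 0 0 0.05 0;0 0 0 0 0",
)

```text
clock: 20.95
eef_pos: [584.5, 265.3, 149.9]
tcp_rot: [3.141, 0.002, -3.128]
contact_force: [-2.8, -2.5, 10.7]
opening: 0.174
```

```bash
python3 look.py t 280 240 300 280 30
```

```text
t 21.05 pos [584.5 265.3 149.9] yaw -3.128 F [-3.2 -2.5 11.4] open 0.168
units xyz [19.6  -8.57  5.  ] turn -0.0
```

View pics/t.png

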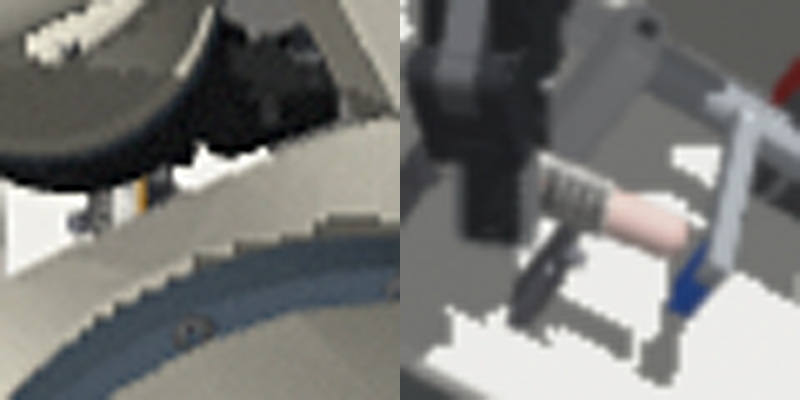

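carry_out(
  rows="0 0 0 0.06 0;0 0 0 0.06 0;0 0 0 0 0",
)

```text
clock: 21.42
eef_pos: [584.8, 265.3, 146.5]
tcp_rot: [3.141, 0.003, -3.128]
contact_force: [-1.8, -2.3, 12.5]
opening: 0.167
```

```bash
python3 look.py u 280 240 300 280 30
```

```text
t 21.525 pos [584.8 265.4 146.5] yaw -3.128 F [-2.3 -3.5 12. ] open 0.173
units xyz [19.61 -8.58  4.88] turn -0.0
```

View pics/u.png

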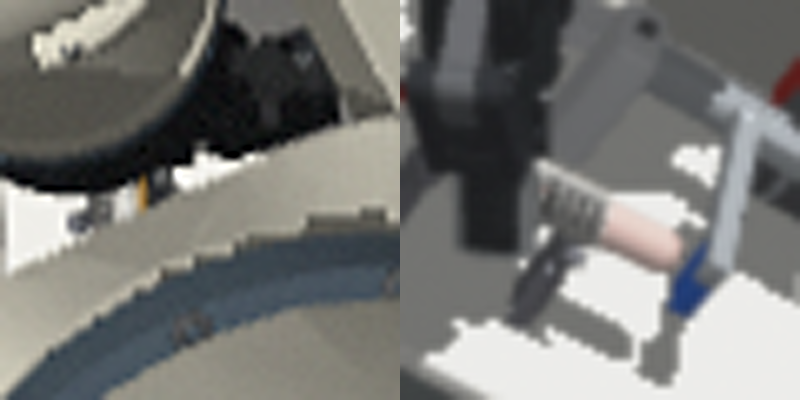

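carry_out(
  rows="0 0 0 0.06 0;0 0 0 0.04 0;0 0 0 0 0",
)

```text
clock: 21.9
eef_pos: [585.1, 265.4, 144.2]
tcp_rot: [3.141, 0.003, -3.128]
contact_force: [-4.2, -3.6, 17.3]
opening: 0.169
```

```bash
python3 look.py v 280 240 300 280 30
```

```text
t 22.0 pos [585.1 265.4 144.2] yaw -3.128 F [-4.  -3.1 17.1] open 0.174
units xyz [19.62 -8.58  4.81] turn -0.0
```

View pics/v.png

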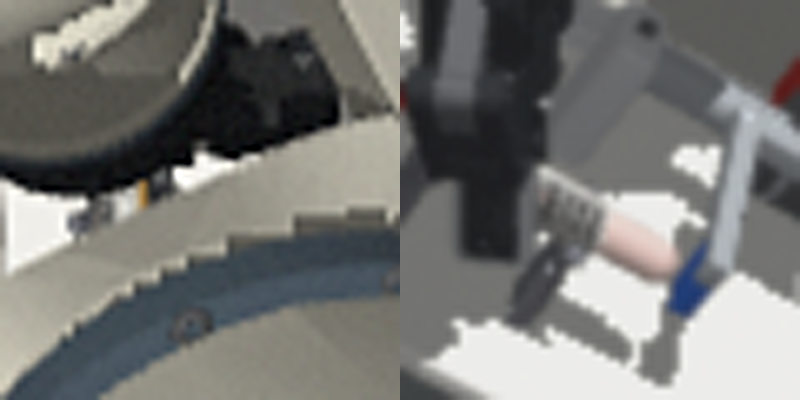

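carry_out(
  rows="0.2 0 0 -0.03 0;0.25 0 0 0 0;0.3 0 0 0 0;0.3 0 0 0 0",
)

```text
clock: 22.5
eef_pos: [583.6, 265.2, 142.3]
tcp_rot: [-3.141, -0.0, -3.128]
contact_force: [-0.4, -0.8, -0.2]
opening: 0.301
```

```bash
python3 look.py w 280 240 300 280 30
```

```text
t 22.6 pos [583.7 265.2 142.4] yaw -3.128 F [-0.5 -0.1 -0.5] open 0.305
units xyz [19.57 -8.57  4.75] turn -0.0
```

View pics/w.png

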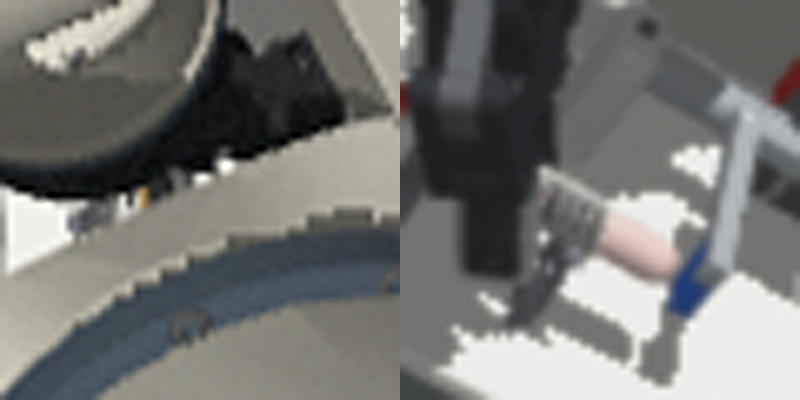

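carry_out(
  rows="0.45 0 0 0 0;0.5 0 0 -0.3 0;0.5 0 0 -0.6 0;0.5 0 0 -0.9 0;0.5 0 0 -0.9 0;0.5 0 0 -0.7 0;0.5 0 -1 0 0;0.5 0 -1 0 0;0.5 0 -1 0 0;0.5 0 -1 0 0;0.5 0 -1 0 0;0.5 0 -1 0 0",
)

```text
clock: 24.1
eef_pos: [586.5, 84.3, 246.2]
tcp_rot: [3.141, 0.002, -3.128]
contact_force: [0.1, 0.4, -0.4]
opening: 0.5
```

carry_out(
  rows="0.5 0 -1 0 0;0.5 0 -1 0 0;0.5 0 -1 0 0;0.5 0 -1 0 0;0.5 0 -1 0 0;0.5 0 0 0 0",
)

```text
clock: 24.85
eef_pos: [588.5, -66.5, 246.1]
tcp_rot: [-3.141, 0.002, -3.13]
contact_force: [-0.7, 1.0, -0.2]
opening: 0.497
```

```bash
python3 look.py x 285 255 310 270 40; python3 pad.py pics/x_side_full.png
```

```text
t 24.95 pos [588.4 -64.7 245.6] yaw -3.129 F [ 0.7  1.1 -0.6] open 0.499
units xyz [19.59  2.41  8.19] turn -0.0
25 [312.64 292.8 ] [116.  37.  35.]
```

View pics/x.png

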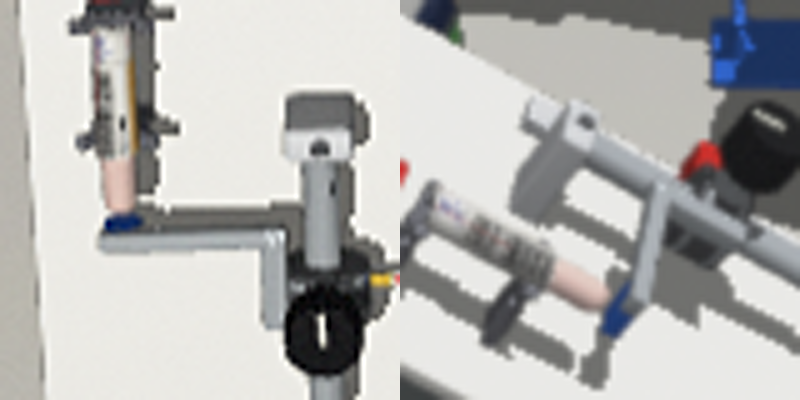

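```bash
python3 - <<'E'
from pad import *
for n,box in(('side',(300,225,325,285)),('top',(255,200,280,240))):pass
B=cv2.imread('pics/x_side_full.png');A=cv2.imread('pics/x_top_full.png')
a=cv2.resize(A[205:275,250:320],(400,400),interpolation=cv2.INTER_CUBIC);b=cv2.resize(B[235:305,280:350],(400,400),interpolation=cv2.INTER_CUBIC)
b=cv2.resize(B[235:305,265:335],(400,400),interpolation=cv2.INTER_CUBIC)
cv2.imwrite('pics/x2.png',np.hstack([a,b]))
for n,I,bx in(('top',A,(255,205,285,245)),('side',B,(265,235,300,275))):
    h=cv2.cvtColor(I,cv2.COLOR_BGR2HSV);m=cv2.inRange(h,(0,120,60),(8,255,255))|cv2.inRange(h,(172,120,60),(180,255,255))
    k=np.zeros_like(m);k[bx[1]:bx[3],bx[0]:bx[2]]=1;m*=k;P=cv2.findNonZero(m)
    P=P[:,0];print(n,len(P),P.mean(0),P.min(0),P.max(0), (dky(n,P.mean(0),37) if n=='side' else dk(n,P.mean(0),42)).round(1))
E
```

```text
top 103 [266.04854369 209.37864078] [261 205] [271 214] [217.9  37.2  42. ]
side 49 [266.97959184 264.73469388] [265 260] [270 270] [213.8  37.   40.7]
```

View pics/x2.png

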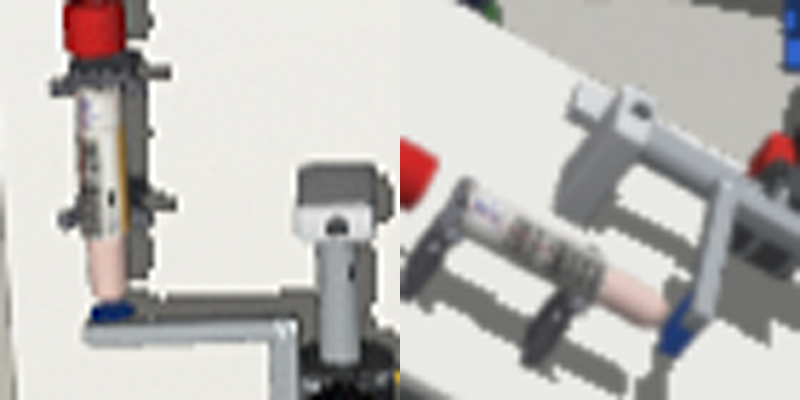

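```bash
python3 - <<'E'
from pad import *
B=cv2.imread('pics/x_side_full.png');A=cv2.imread('pics/x_top_full.png')
for n,I,bx in(('top',A,(255,190,285,245)),('side',B,(245,235,300,290))):
    h=cv2.cvtColor(I,cv2.COLOR_BGR2HSV);m=cv2.inRange(h,(0,120,60),(8,255,255))|cv2.inRange(h,(172,120,60),(180,255,255))
    k=np.zeros_like(m);k[bx[1]:bx[3],bx[0]:bx[2]]=1;m*=k;P=cv2.findNonZero(m)
    P=P[:,0];q=(P.min(0)+P.max(0))/2
    if n=='side':cs=P.mean(0)
    else: ct=P.mean(0)
    print(n,len(P),P.mean(0),P.min(0),P.max(0), (dky(n,P.mean(0),37) if n=='side' else dk(n,P.mean(0),42)).round(1))
    # tip: pinkish body pixels
    m=cv2.inRange(h,(0,25,110),(15,110,255));m*=k if 0 else 1
    bb=(262,240,275,262) if n=='top' else(295,275,318,298)
    k=np.zeros_like(m);k[bb[1]:bb[3],bb[0]:bb[2]]=1;m*=k;P=cv2.findNonZero(m)[:,0];e=P[P[:,1].argmax()] if n=='top' else P[P[:,0].argmax()]
    print(' body px',len(P),'tip',e,(dky(n,e,37) if n=='side' else dk(n,e,36)).round(1))
X,e=tri(cs,ct);print('cap deck',((X-p[:3])@R).round(1),e)
E
```

```text
top 108 [266.09259259 209.12962963] [261 204] [271 214] [218.4  37.1  42. ]
 body px 66 tip [266 256] [125.   42.8  36. ]
side 86 [265.06976744 264.73255814] [260 259] [270 270] [216.5  37.   38.6]
 body px 72 tip [311 287] [125.3  37.   44.8]
cap deck [217.   37.3  38.8] 0.821554887825631
```

```bash
python3 - <<'E'
from pad import *
W=lambda P:R@np.array(P,float)+p[:3]
B=cv2.imread('pics/x_side_full.png');A=cv2.imread('pics/x_top_full.png')
for v in range(248,266): print(v,A[v,266:273:2].tolist())
for P in((120,37,47),(112,37,47),(120,37,36),(120,37,25)): print(P,proj('top',W(P)).round(1))
c=np.array([128,37,36]);t=[proj('top',W(c+8*np.array([np.cos(a),0,np.sin(a)])))[0,1] for a in np.linspace(0,6.28,100)];print('sil',max(t))
z=cv2.resize(B[280:305,298:328],(720,600),interpolation=cv2.INTER_NEAREST);cv2.imwrite('pics/x3.png',z)
E
```

```text
248 [[174, 184, 217], [182, 192, 223], [157, 166, 193], [87, 90, 93]]
249 [[170, 179, 210], [183, 193, 222], [157, 167, 194], [80, 82, 86]]
250 [[168, 178, 207], [184, 194, 222], [161, 169, 198], [78, 81, 87]]
251 [[164, 175, 206], [184, 195, 222], [157, 166, 193], [77, 81, 87]]
252 [[161, 171, 200], [184, 195, 223], [160, 171, 199], [79, 81, 88]]
253 [[159, 168, 198], [187, 197, 225], [162, 174, 202], [82, 85, 92]]
254 [[153, 161, 190], [186, 198, 225], [164, 174, 202], [146, 152, 159]]
255 [[148, 157, 187], [187, 200, 227], [165, 176, 203], [118, 124, 128]]
256 [[161, 170, 187], [180, 193, 225], [157, 169, 195], [95, 100, 100]]
257 [[227, 235, 237], [140, 136, 151], [120, 116, 126], [98, 95, 92]]
258 [[161, 150, 147], [100, 61, 51], [95, 57, 46], [92, 61, 50]]
259 [[88, 27, 0], [94, 40, 13], [96, 42, 15], [83, 33, 9]]
260 [[93, 34, 6], [96, 52, 31], [101, 45, 22], [79, 60, 51]]
261 [[84, 71, 67], [90, 72, 60], [92, 80, 74], [87, 85, 84]]
262 [[151, 151, 146], [153, 150, 145], [155, 156, 151], [163, 161, 157]]
263 [[180, 177, 173], [180, 178, 173], [179, 178, 174], [181, 178, 175]]
264 [[173, 169, 165], [169, 169, 163], [168, 167, 161], [178, 175, 170]]
265 [[173, 176, 173], [173, 177, 175], [171, 173, 172], [172, 173, 173]]
(120, 37, 47) [[268.8 260.6]]
(112, 37, 47) [[269.1 264.6]]
(120, 37, 36) [[269.2 258.4]]
(120, 37, 25) [[269.7 256.3]]
sil 258.7115941369148
```

View pics/x3.png

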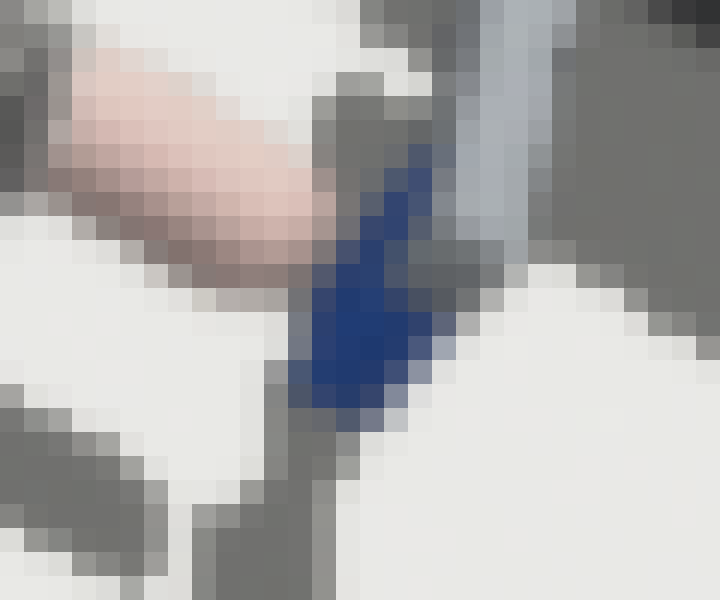

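```bash
python3 -c "
from h import *
go([0,0,0]);print(r.sign_off())"
```

```text
t 24.95 pos [588.4 -64.7 245.6] yaw -3.129 F [ 0.7  1.1 -0.6] open 0.499
units xyz [19.59  2.41  8.19] turn -0.0
the job is handed in; nothing more can be done
None
```

I handed the job in at about 25 s of the 58 s. The collar is set and tight at the red marker, and the tube lies in the stand against (or almost against) the blue pad.

**What I did:** I unscrewed the knob in two strokes and slid the collar about 41 mm uphill by the knob. I retightened the screw in two strokes. Then I gripped the tube in its rest, pressed it down on the upper V support so that it tilted to the slope in the grip, and let go.

**Last checks:**
- **Collar position:** in the top view the pointer and marker finger line up within about 1 mm. I saw no movement of the marker.
- **Screw:** the white line is back at its starting angle, within about 6°. I read it only from the pictures.
- **Tube:** it lies in both V supports with the cap uphill, and the cap triangulates onto the supports' axis in y.
- **Gap at the pad:** the pictures cannot tell touching from a gap of about 1–2 mm, which is within the 5 mm allowed. I did not nudge the tube closer.
- **Small disagreements:** the cap's measured height came out about 3 mm above the axis, probably because only its upper surface is visible. The tube's end in the top view was about 1.5 pixels off where I predicted. While the screw was loose, the collar also shifted about 2 mm downhill before I slid it, within the 10 mm allowed.
- **Robot:** it was clear of everything at the end, with a contact force of about 1 N, which is sensor noise.

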